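# Reshelve the red volume under the ledge

## Robot

A 6-joint arm with a two-finger parallel gripper is mounted at the origin on the work surface. World frame = base frame: x ahead of the robot, y to its left, z up, the work surface at z = 0. Lengths are in m, angles in rad, forces in N, time in s.
With the tool pointing down it reaches from about 0.275 to 0.75 m from the base axis. Payload 10.2 kg.
Tool frame: the origin (TCP) lies on the centre line of the jaws, within the pads' length; the fingertips stand 25 mm ahead of it and the grasp point (between the pads) lies 6 mm ahead of it; z points along the fingers, y is the line along which they close (so a half turn about z gives the same grasp; the last joint's range is limited). The gripper opens to 85 mm and grips with 20 to 120 N. Pads are 22 mm wide; open, the fingers measure 114 mm over their backs; the gripper's body (76 mm by 85 mm) begins 54 mm behind the grasp point. The pads swing forward as they close: fully open they stand 13 mm farther back than shut.
Start: joints at [0.977, 0.313, 1.498, -0, 1.331, -0.223], TCP at [0.19, 0.489, 0.256] pointing down, gripper open.
Joint ranges: [-2.94, 2.94], [-0.97, 2.17], [0.19, 2.56], [-1.23, 4.37], [0.02, 3.11], [-2.88, 2.88]. Speed limits (rad/s): [2.39, 2.39, 3.01, 3.14, 3.14, 3.14].

## Interface

Orientations are given as a unit quaternion [w, x, y, z].
In Python, from station import r, snapshot, look_for gives the robot as it stands.
- The arm moves only by the shell command python3 -m jog 'ROWS' [FORCE]. ROWS is JSON, a list of rows, each an object of numbers: "claw": the opening, from -1 (shut) to 1 (fully open); "x", "y", "z": the shift along the tool's x, y, z in m; "twist": the turn about the tool's z in rad. In form: [{"claw": .., "x": .., "y": .., "z": .., "twist": ..}, ...]. A call has exactly 10 rows; each row is the pose to reach, as a shift and turn from the pose commanded when the call began, along the tool's axes at that moment; what a row does not reach only later rows make up. A row lasts 1/12 s, in which the tool goes at most 41.7 mm and 7.16 degrees, less where a joint would pass 70% of its speed; a pose out of reach is approached as far as the arm can. A call with a gripper value outside its range is refused whole. The fingers move at their own pace and stop on an object; FORCE is the grip in N (left out, the last holds). Time passes only in rows, so rows that repeat a pose let the fingers close, or fill a call up. It gives the time, the measured TCP pose, the force, the opening and the grip force at its end, in the units of the state.
- r.state(): the state, without advancing time (a new reading comes with each control period).
- snapshot(name): name is "side" or "top"; returns a dict with "image" (480x640x3 uint8, red, green, blue), "depth" (480x640 float32, m along the optical axis (not along the pixel's ray), 0 where there is no reading), "intrinsics" (3x3 intrinsics, pixels), "distortion" ([k1, k2, p1, p2, k3] as OpenCV has them; the pictures are not rectified), "camera_from_world" (4x4, takes a point from world to camera coordinates). Camera axes: x right, y down, z forward; pixel columns grow to the right and rows downward; lengths in m; the calibration is good to about 2 mm. A picture is of the moment at which its call begins.
- r.hand_in(): hands the job in; it is judged then, once.
Trained networks look in a picture, given as the dict that the camera call returned (one of the last four; its "shot" number tells which), for a name from the list of things; names that differ only in an ending like _2 or _b are one class to them, and where a whole thing is asked for, a point or a joint stands for the part that bears it (a point fixed in the world has none). Each returns a list of dicts, best first, with "conf" (0 to 1); they miss things now and then, are a little off and sometimes report something else, mostly with a low value. They report only what shows in the picture. A call takes as long as a camera call. They do not tell look-alikes from the thing itself.
- look_for(picture, label): "xy" ([column, row] as shares, 0 to 1, of the picture: columns of its width, rows of its height, amid what is visible of it).
The state is a dict: "time_s": time; "joints": joint angles; "joint_velocities": joint speeds; "joint_torque": joint torques, N m; "tcp_pos": TCP position; "eef_rot": TCP orientation; "force": force on the tool from outside, world axes, zero at the start; "moment": the same for the moment, N m; "grip_width": opening from 0.0 (shut) to 1.0 (fully open); "finger_force": force on a finger pad.
Only numpy, scipy, OpenCV 4.12 (cv2) and the standard library are available. Lean on these libraries where they do the work, as an engineer would, in place of code of your own. Each camera call takes 0.05 s, during which the arm holds its last target. There are 200 camera calls.

## Task

Take the red book out of the white returns stand and put it back in the empty place in the row of red volumes in the small wooden bookcase: upright, spine outwards, standing on the case's floor and pushed home against the back stop, so that its spine is flush with its neighbours' spines. Slide it in gently, without ramming it into the bookcase, leave the blue book in the stand, and do not knock over or shift the pawn, glasses case, paperweight or magnifying glass.

Things in the scene. Friction and masses are not known exactly. Their poses are not given: they have to be found in the camera images.
- red_book: The loose red hardback to be shelved: 105 mm deep (x), 26 mm thick (y), 150 mm tall (z), about 0.25 kg, edges rounded 3 mm. Origin at the centre of its underside; -x is the spine side, z up. It stands upright in one of the two slots of the returns stand, spine towards the robot.
- red_spine (a point): Point on the red book: the foot of its spine (52.5 mm to -x of the book's origin, mid-thickness, at underside height). Axes as the book's.
- case: Small fixed wooden bookcase, 182 mm deep (x -90 to +92), 260 mm wide, origin at the centre of its underside, open front to -x, z up. Floor 20 mm up, reaching 60 mm in front of the spines. A fixed row of books, 105 mm deep, up to 156 mm tall (red ones 150), has its spines at x = -30 mm and backs on a stop rail at x = +75 mm, 75 mm high. End panels: inner faces y = +-118 mm.
- ledge (a point): Point on the bookcase: lower front edge of its fixed wooden ledge, straight above the empty place, 210 mm above the desk. The ledge is 60 mm deep and 14 mm thick, spans the whole case and overhangs the spines by 30 mm to the front (-x) and 30 mm to the back, so a tool cannot come straight down on the spines and must reach in tilted.
- home (a point): Point on the bookcase: where the foot of the red book's spine belongs: on the case's floor (20 mm up), in the middle of the 29 mm wide empty place, in the plane of the neighbours' spines. x points into the case, y along the row, z up.
- stand: Fixed white returns stand, 130 mm (x) by 170 mm (y), origin at the centre of its underside; floor 12 mm up. Two slots along x, 32 mm wide, centred at y = -50 and +50 mm, between thin walls whose tops are 46 mm above the desk; a back wall of the same height at +x (inner face x = 57 mm), open at the front (-x).
- blue_book: Loose blue hardback, same size as the red one, standing in the other slot of the stand; leave it. Origin at the centre of its underside.
- pawn: Loose brass chess pawn, 32 mm diameter, 52 mm tall, standing on the bookcase's ledge about 110 mm to +y of the middle of the empty place; leave it. Origin at the centre of its underside.
- glasses_case: Loose black glasses case, 55 x 150 x 32 mm, lying on the desk nearer the robot; leave it. Origin at the centre of its underside, long side along y.
- paperweight: Loose green glass dome paperweight, 64 mm diameter, 36 mm tall, on the desk at one side in front; leave it. Origin at the centre of its underside.
- magnifier: Loose magnifying glass lying flat on the desk at one side in front, lens 84 mm diameter, handle along -x, 12 mm thick; leave it. Origin on the desk near the lens.
There are look-alikes about, which are no part of the job. Of the things like the red_book, leave any that is green; of the rest the smaller one is meant.

How it is judged:
By the outcome, as a careful person would: the job done as asked, in the order asked, and still so for the second after the job is handed in, with the robot touching nothing.
It also fails if it takes over 53 s, if anything falls off the work surface, if the arm or the gripper's body presses on something with over 40 N, if the wrist force passes 120 N, or if a joint passes its speed limit or range.

## Working session

There is one attempt and no reset: what is moved stays moved. The work goes in short steps, Python scripts to look and compute and a shell command to move; the robot and the scene stay as the last step left them, time stands still between calls to the robot, and variables do not carry over. Pictures are saved under pics/ and viewed, at most 10 in all, crops included, and the job is handed in when it is done.

```bash
ls; mkdir -p pics; python3 - <<'E'
from station import r, snapshot, look_for
import cv2,numpy as np
print(r.state())
for n in("side","top"):
    s=snapshot(n); cv2.imwrite(f"pics/{n}0.png",s["image"][:,:,::-1])
    np.savez(f"{n}0.npz",**{k:s[k] for k in("image","depth","intrinsics","distortion","camera_from_world")})
    print(n,s["intrinsics"].tolist(),s["distortion"],np.round(s["camera_from_world"],3).tolist())
    for l in("red_book","case","ledge","home","stand","blue_book","pawn","glasses_case","paperweight","magnifier"):
        print(l,[(round(d["conf"],2),[round(d["xy"][0]*640),round(d["xy"][1]*480)]) for d in look_for(s,l)][:4])
E
```

```text
pics
{'time_s': 0.0, 'joints': array([ 9.76640917e-01,  3.13470394e-01,  1.49846808e+00, -1.44187772e-05,
        1.33097702e+00, -2.23404478e-01]), 'joint_velocities': array([ 6.49843175e-05, -1.65959332e-04, -1.05964490e-04,  1.27167307e-04,
       -1.01767060e-03,  1.94225304e-04]), 'joint_torque': array([-7.91592229e-04, -4.12258708e+01, -2.59747231e+01, -3.15455245e-04,
        4.00061865e-03,  5.62758757e-06]), 'tcp_pos': array([0.19009969, 0.48912652, 0.25571295]), 'eef_rot': array([-2.56482655e-04,  1.84313852e-01,  9.82867217e-01, -6.09705942e-04]), 'force': array([0.11825611, 0.40462691, 0.55258031]), 'moment': array([-0.01586583, -0.02662436, -0.00277911]), 'finger_force': 0.0, 'grip_width': 1.0007589131466208}
side [[448.2417937734405, 0.0, 323.3725523233459], [0.0, 448.2417937734405, 239.13802441243294], [0.0, 0.0, 1.0]] [0.00946429 0.         0.         0.         0.        ] [[0.699, -0.715, -0.011, -0.313], [-0.45, -0.427, -0.784, 0.365], [0.556, 0.553, -0.621, 0.743], [0.0, 0.0, 0.0, 1.0]]
red_book [(0.89, [318, 208]), (0.85, [380, 229]), (0.59, [413, 218]), (0.58, [
[... 296 characters left out ...]
op [[544.2226616659761, 0.0, 316.96551608980417], [0.0, 544.2226616659761, 238.9950620916537], [0.0, 0.0, 1.0]] [-0.04228962  0.          0.          0.          0.        ] [[-0.029, -0.999, -0.023, 0.087], [-0.989, 0.032, -0.143, 0.497], [0.144, 0.019, -0.989, 1.485], [0.0, 0.0, 0.0, 1.0]]
red_book [(0.77, [270, 185]), (0.6, [181, 322]), (0.55, [322, 166])]
case [(0.71, [389, 186]), (0.63, [421, 192])]
ledge [(0.83, [423, 194])]
home [(0.6, [422, 193])]
stand [(0.96, [257, 201]), (0.21, [421, 195])]
blue_book [(0.95, [234, 206])]
pawn [(0.48, [254, 200]), (0.47, [386, 188])]
glasses_case [(0.79, [349, 266])]
paperweight [(0.68, [446, 283])]
magnifier [(0.61, [245, 285]), (0.2, [268, 186])]
```

View pics/side0.png

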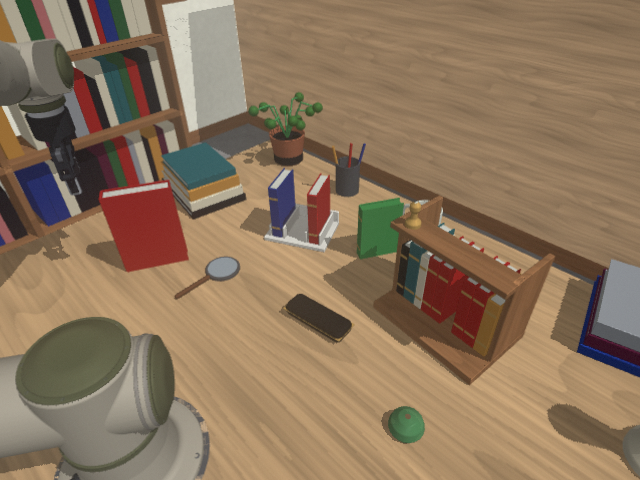

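View pics/top0.png

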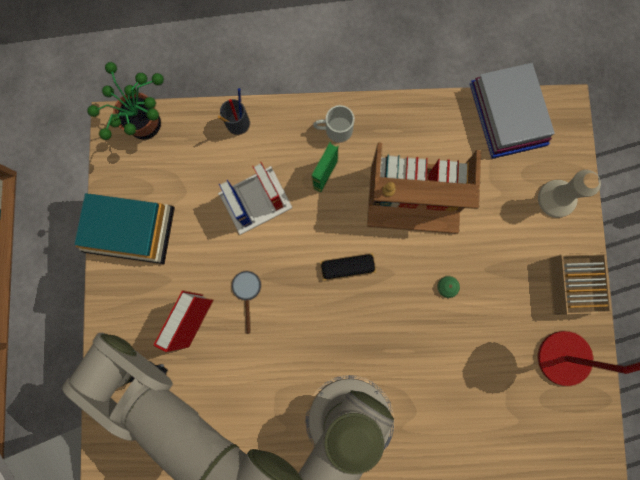

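The side view shows the red book in the right slot of the stand at about (318,208) and the case's gap near (455,300). The pawn is on the ledge at (413,215), and the glasses case is at (318,318). The large red book at (145,228) and the green book at (380,229) are look-alikes. The top view agrees: red book top at (268,185), case near (422,192). Next I measure with the depth clouds.

```bash
cat > h.py <<'E'
import numpy as np,cv2
def cloud(s):
    d=s["depth"];v,u=np.nonzero(d>0)
    p=cv2.undistortPoints(np.stack([u,v],1).astype(np.float64)[:,None],s["intrinsics"],s["distortion"])[:,0]
    z=d[v,u];c=np.c_[p*z[:,None],z]
    T=s["camera_from_world"];W=(c-T[:3,3])@T[:3,:3]
    X=np.full(d.shape+(3,),np.nan);X[v,u]=W
    return X
def rect(P):
    (c,sz,a)=cv2.minAreaRect((P[:,:2]*1000).astype(np.float32));return np.round(c,1),np.round(sz,1),round(a,1)
E
python3 - <<'E'
from h import *
S={n:dict(np.load(n+"0.npz")) for n in("side","top")}
for n,s in S.items():
    X=cloud(s);I=s["image"].astype(int)
    R,G,B=I[...,0],I[...,1],I[...,2]
    red=(R>90)&(G<60)&(B<70); white=(I.min(2)>120)&(I.max(2)-I.min(2)<45)
    z=X[...,2]
    x0,y0=(265,180) if n=="top" else (318,208)
    print(n,"desk z",np.nanmedian(z[380:400,430:470]) if n=="top" else np.nanmedian(z[350:370,220:260]))
    m=np.zeros(z.shape,bool)
    if n=="top": m[150:240,210:298]=1
    else: m[160:255,260:350]=1
    P=X[m&(z>.145)&(z<.18)];print("booktops z",np.percentile(P[:,2],[5,50,95]))
    for lab,mm in(("right",0),("left",1)):
        pass
    # split tops by colour-free clustering
    k,L,C=cv2.kmeans(P[:,:2].astype(np.float32),2,None,(3,50,1e-5),5,cv2.KMEANS_PP_CENTERS)
    for i in(0,1): print(" top cluster",(L==i).sum(),rect(P[L[:,0]==i]),P[L[:,0]==i].mean(0).round(4))
    P=X[m&(z>.03)&(z<.06)];print("stand walls",len(P),rect(P))
    m[:]=0
    if n=="top": m[130:245,362:490]=1
    else: m[190:385,370:560]=1
    P=X[m&(z>.216)&(z<.232)];print("ledge top",len(P),rect(P),np.median(P[:,2]))
    P=X[m&(z>.012)&(z<.03)];print("case floor",len(P),rect(P),np.median(P[:,2]))
    P=X[m&(z>.24)];print("above",len(P),rect(P),P[:,2].max())
    P=X[m&(z>.16)&(z<.185)];print("booktops",rect(P),np.percentile(P[:,2],[5,50,95]))
s=S["side"]
cv2.imwrite("pics/c1.png",cv2.resize(s["image"][190:385,370:570,::-1],None,fx=3,fy=3,interpolation=cv2.INTER_CUBIC))
E
```

```text
side desk z -0.0007592624742494806
booktops z [0.14714318 0.157903   0.16176391]
 top cluster 345 (array([637.7, 201.9]), array([106.7,  27.9]), 26.0) [0.6321 0.1969 0.1569]
 top cluster 354 (array([592.1, 291.2]), array([108.8,  28.2]), 25.7) [0.5865 0.2866 0.1564]
stand walls 867 (array([695.2, 269.8]), array([287., 144.]), 19.9)
ledge top 3713 (array([ 624.6, -208. ]), array([259.7, 152.4]), 83.7) 0.22296520490646643
case floor 3962 (array([ 616.9, -142. ]), array([391.2, 183.4]), 82.8) 0.019210322625788034
above 148 (array([ 584. , -109.8]), array([18.4, 21.6]), 12.2) 0.27598064798862415
booktops (array([ 638.1, -209.7]), array([259.9, 120.6]), 83.6) [0.16098464 0.16784132 0.18115563]
top desk z 0.00016266681220043858
booktops z [0.15365203 0.15940519 0.16475188]
 top cluster 377 (array([638.2, 199.1]), array([104.4,  26.8]), 25.1) [0.6367 0.1988 0.1592]
 top cluster 406 (array([592.6, 289. ]), array([106.7,  26.4]), 25.5) [0.5907 0.288  0.1594]
stand walls 455 (array([622.8, 245.8]), array([121.8, 168.7]), 27.4)
ledge top 2771 (array([ 624. , -210.5]), array([263.2, 150.4]), 84.0) 0.2238292442029427
case floor 2099 (array([ 669.2, -253.7]), array([339.4, 309.6]), 83.7) 0.019979923921645652
above 71 (array([ 586.6, -110.1]), array([20.9, 19.8]), 26.6) 0.2791550149222494
booktops (array([ 639.5, -206.7]), array([252.9, 116.7]), 84.3) [0.16113439 0.16851495 0.1768035 ]
```

View pics/c1.png

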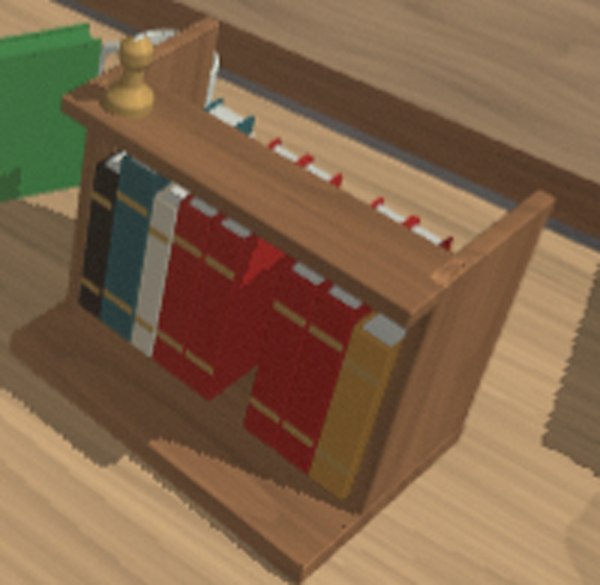

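The crop shows the gap between the red volumes, at about (255,340) in the crop. The ledge is clear above it and the pawn stands at the left end. Now I fit the case and the gap more exactly.

```bash
python3 - <<'E'
from h import *
S={n:dict(np.load(n+"0.npz")) for n in("side","top")}
for n,s in S.items():
    X=cloud(s);z=X[...,2];I=s["image"].astype(int)
    m=np.zeros(z.shape,bool)
    if n=="top": m[130:245,362:490]=1
    else: m[190:385,370:560]=1
    P=X[m&(z>.216)&(z<.232)]
    # front edge of ledge: for bins along y take min x
    yb=np.arange(-.31,-.10,.01);E=[]
    for b in yb:
        q=P[abs(P[:,1]-b)<.005];E.append(np.percentile(q[:,0],2) if len(q)>5 else np.nan)
    E=np.array(E);k=np.isfinite(E);f=np.polyfit(yb[k],E[k],1)
    for _ in range(3):
        rsd=abs(E-np.polyval(f,yb));k=np.isfinite(E)&(rsd<.004);f=np.polyfit(yb[k],E[k],1)
    yaw=np.arctan(-f[0]);print(n,"ledge front yaw",np.degrees(yaw),"n",k.sum(),"x at y=-.21",np.polyval(f,-.21))
    yaw=np.radians(-6.2)
    Rm=np.array([[np.cos(yaw),-np.sin(yaw)],[np.sin(yaw),np.cos(yaw)]]);o=np.array([.624,-.21])
    Q=X.copy();Q[...,:2]=(X[...,:2]-o)@Rm
    P=Q[m&(z>.216)&(z<.232)];c=P[abs(P[:,1])<.08];print("ledge x",np.percentile(c[:,0],[1,99]),"y ext",np.percentile(P[:,1],[.3,99.7]))
    c=P[P[:,0]>.03];print("panels y",np.percentile(c[c[:,1]<0][:,1],[2,98]) if (c[:,1]<0).any() else 0,np.percentile(c[c[:,1]>0][:,1],[2,98]) if (c[:,1]>0).any() else 0)
    F=Q[m&(z>.012)&(z<.028)];F=F[abs(F[:,1])<.1];print("floor front x",np.percentile(F[:,0],[1]))
    if n=="side":
        sp=Q[m&(z>.03)&(z<.15)];sp=sp[abs(sp[:,1])<.12]
        for b in np.arange(-.118,.12,.004):
            q=sp[abs(sp[:,1]-b)<.003]
            if len(q):print(round(b,3),len(q),np.percentile(q[:,0],[10,50,90]).round(3))
    else:
        mm=m&(z>.155)&(z<.185)
    T=Q[m&(z>.155)&(z<.185)&(Q[...,0]>.01)];print("tops count by y")
    h=np.histogram(T[:,1],np.arange(-.12,.121,.005));print([(round(a,3),int(k)) for a,k in zip(h[1],h[0])])
E
```

```text
side ledge front yaw -6.320704596304733 n 21 x at y=-.21 0.5492067552874026
ledge x [-0.0748508 -0.0153063] y ext [-0.12751186  0.13063371]
panels y [-0.12755975 -0.11607818] [0.11922606 0.13084852]
floor front x [-0.1044941]
-0.118 100 [-0.046 -0.045 -0.043]
-0.114 125 [-0.045 -0.041 -0.036]
-0.11 206 [-0.045 -0.043 -0.036]
-0.106 142 [-0.045 -0.044 -0.043]
-0.102 139 [-0.045 -0.044 -0.042]
-0.098 147 [-0.045 -0.044 -0.043]
-0.094 138 [-0.045 -0.044 -0.043]
-0.09 136 [-0.045 -0.044 -0.042]
-0.086 133 [-0.045 -0.043 -0.042]
-0.082 155 [-0.045 -0.044 -0.042]
-0.078 135 [-0.045 -0.044 -0.043]
-0.074 139 [-0.045 -0.044 -0.042]
-0.07 132 [-0.045 -0.044 -0.043]
-0.066 133 [-0.045 -0.044 -0.042]
-0.062 128 [-0.045 -0.044 -0.042]
-0.058 133 [-0.045 -0.043 -0.041]
-0.054 134 [-0.045 -0.044 -0.042]
-0.05 124 [-0.045 -0.044 -0.043]
-0.046 119 [-0.045 -0.044 -0.042]
-0.042 122 [-0.045 -0.044 -0.042]
-0.038 123 [-0.045 -0.044 -0.042]
-0.034 88 [-0.044 -0.043 -0.042]
-0.03 8 [-0.043 -0.042 -0.042]
-0.006 251 [-0.038 -0.015  0.008]
-0.002 667 [-0.043 -0.02   0.006]
0.002 124 [-0.045 -0.043 -0.042]
[... 2851 characters left out ...]
t64(-0.025), 0), (np.float64(-0.02), 0), (np.float64(-0.015), 0), (np.float64(-0.01), 3), (np.float64(-0.005), 38), (np.float64(0.0), 39), (np.float64(0.005), 30), (np.float64(0.01), 38), (np.float64(0.015), 31), (np.float64(0.02), 40), (np.float64(0.025), 33), (np.float64(0.03), 34), (np.float64(0.035), 32), (np.float64(0.04), 33), (np.float64(0.045), 46), (np.float64(0.05), 33), (np.float64(0.055), 32), (np.float64(0.06), 30), (np.float64(0.065), 26), (np.float64(0.07), 34), (np.float64(0.075), 36), (np.float64(0.08), 34), (np.float64(0.085), 34), (np.float64(0.09), 35), (np.float64(0.095), 45), (np.float64(0.1), 21), (np.float64(0.105), 10), (np.float64(0.11), 11), (np.float64(0.115), 0)]
```

```bash
python3 - <<'E'
from h import *
from scipy.spatial.transform import Rotation as Ro
S={n:dict(np.load(n+"0.npz")) for n in("side","top")}
yaw=np.radians(-6.25);Rm=np.array([[np.cos(yaw),-np.sin(yaw)],[np.sin(yaw),np.cos(yaw)]])
o=np.array([.624,-.21])-0.0142*Rm[:,0]
print("case origin",o)
for n,s in S.items():
    X=cloud(s);z=X[...,2];Q=X.copy();Q[...,:2]=(X[...,:2]-o)@Rm
    k=(z>.16)&(z<.18)&(Q[...,0]>.006)&(Q[...,0]<.07) if n=="top" else (z>.03)&(z<.165)&(abs(Q[...,0]+.03)<.004)
    y=Q[k][:,1]; h=np.histogram(y,np.arange(-.040,.004,.001)); print(n,h[0].tolist())
    # per-row edges (crossing-midpoint) : use pixel run ends
    if n=="side":
        a=y[y<-.018];b=y[(y>-.018)]
        print("edges",np.sort(a)[-12:].round(4),np.sort(b)[:12].round(4))
# red book: fit in both views
for n,s in S.items():
    X=cloud(s);z=X[...,2];I=s["image"].astype(int)
    k=(z>.06)&(z<.175)&(np.hypot(X[...,0]-.638,X[...,1]-.2)<.062)
    P=X[k]
    for lo,hi in((.06,.15),(.15,.175)):
        q=P[(P[:,2]>lo)&(P[:,2]<hi)]; print(n,lo,len(q),rect(q),q[:,2].max())
E
```

```text
case origin [ 0.6098844  -0.20845409]
side [24, 22, 26, 23, 28, 21, 15, 9, 0, 0, 0, 0, 0, 0, 0, 0, 0, 0, 0, 0, 0, 0, 0, 0, 0, 0, 0, 0, 0, 0, 0, 0, 0, 0, 0, 0, 21, 44, 22, 27, 22, 19, 20]
edges [-0.0333 -0.0332 -0.0331 -0.0329 -0.0329 -0.0329 -0.0329 -0.0327 -0.0324
 -0.0323 -0.0323 -0.0321] [-0.004  -0.0038 -0.0037 -0.0037 -0.0036 -0.0036 -0.0036 -0.0036 -0.0035
 -0.0035 -0.0034 -0.0034]
top [7, 6, 5, 7, 12, 10, 4, 0, 0, 0, 0, 0, 0, 0, 0, 0, 0, 0, 0, 0, 0, 0, 0, 0, 0, 0, 0, 0, 0, 0, 0, 0, 0, 0, 3, 8, 11, 10, 5, 9, 9, 8, 7]
side 0.06 666 (array([638.3, 198. ]), array([108.2,  27.2]), 21.8) 0.1499197253389508
side 0.15 307 (array([637.9, 202. ]), array([106.4,  27.9]), 26.0) 0.16322985186544287
top 0.06 80 (array([625.4, 206.8]), array([95.1, 24.7]), 41.0) 0.14906230701797651
top 0.15 375 (array([638.2, 199.1]), array([104.4,  26.8]), 25.1) 0.16909650930764386
```

```bash
cat >> h.py <<'E'
from scipy.spatial.transform import Rotation as Ro
yaw=np.radians(-6.25);RC=np.array([[np.cos(yaw),-np.sin(yaw)],[np.sin(yaw),np.cos(yaw)]]);OC=np.array([.6099,-.2085])
def case(x,y,z): return np.r_[OC+RC@[x,y],z]
def incase(p): return np.r_[(np.array(p[:2])-OC)@RC,p[2]]
def go(st,target,ydeg):
    q=st["eef_rot"];R=Ro.from_quat([q[1],q[2],q[3],q[0]]).as_matrix()
    a=np.degrees(np.arctan2(R[1,1],R[0,1]));d=(ydeg-a+90)%180-90
    print("shift tool",(R.T@(np.array(target)-st["tcp_pos"])).round(4),"twist",round(-np.radians(d),4),"tilt z",R[:,2].round(4))
E
python3 - <<'E'
from h import *
from station import r
a=np.radians(26);c=np.array([.638,.2005]);p=c-np.array([np.cos(a),np.sin(a)])*.0485
print(p);st=r.state();go(st,np.r_[p,.25],116)
X=cloud(dict(np.load("top0.npz")));A=np.array([.19,.489]);
P=X.reshape(-1,3);P=P[np.isfinite(P[:,2])]
d=p-A;L=np.hypot(*d);d/=L;t=(P[:,:2]-A)@d;w=abs((P[:,:2]-A)@[-d[1],d[0]])
for b in np.arange(.1,.55,.05):
    k=(w<.08)&(abs(t-b)<.025);print(round(b,2),P[k][:,2].max().round(3))
E
```

```text
[0.59440849 0.179239  ]
shift tool [-0.4891 -0.1426  0.0063] twist -0.8246 tilt z [-0. -0. -1.]
0.1 0.222
0.15 0.22
0.2 0.221
0.25 0.018
0.3 0.022
0.35 0.014
0.4 0.168
0.45 0.168
0.5 0.169
```

```bash
python3 -m jog '[{"claw":0.3,"x":0,"y":0,"z":-0.04,"twist":0},{"claw":0.3,"x":-0.03,"y":-0.01,"z":-0.05,"twist":-0.1},{"claw":0.3,"x":-0.07,"y":-0.02,"z":-0.05,"twist":-0.2},{"claw":0.3,"x":-0.11,"y":-0.032,"z":-0.05,"twist":-0.3},{"claw":0.3,"x":-0.15,"y":-0.044,"z":-0.05,"twist":-0.4},{"claw":0.3,"x":-0.19,"y":-0.055,"z":-0.05,"twist":-0.5},{"claw":0.3,"x":-0.23,"y":-0.067,"z":-0.05,"twist":-0.6},{"claw":0.3,"x":-0.27,"y":-0.079,"z":-0.05,"twist":-0.7},{"claw":0.3,"x":-0.31,"y":-0.09,"z":-0.05,"twist":-0.8},{"claw":0.3,"x":-0.35,"y":-0.102,"z":-0.05,"twist":-0.825}]' 80
python3 - <<'E'
from h import *
from station import r
st=r.state();go(st,[.5944,.1792,.20],116);print(st["time_s"],st["grip_width"])
E
```

```text
time_s: 1.93
tcp_pos: [0.4807, 0.266, 0.3064]
eef_rot: [0.0, -0.228, 0.974, 0.0]
force: [0.5, 0.8, 0.2]
grip_width: 0.65
finger_force: 0.0
shift tool [-0.0634 -0.1282  0.1064] twist 0.0055 tilt z [ 2.e-04  2.e-04 -1.e+00]
1.9333 0.6502651284313946
```

```bash
python3 -m jog '[{"claw":0.3,"x":-0.018,"y":-0.036,"z":0,"twist":0},{"claw":0.3,"x":-0.036,"y":-0.072,"z":0,"twist":0.005},{"claw":0.3,"x":-0.054,"y":-0.108,"z":0.01,"twist":0.005},{"claw":0.3,"x":-0.063,"y":-0.128,"z":0.03,"twist":0.005},{"claw":0.3,"x":-0.063,"y":-0.128,"z":0.06,"twist":0.005},{"claw":0.3,"x":-0.063,"y":-0.128,"z":0.09,"twist":0.005},{"claw":0.3,"x":-0.063,"y":-0.128,"z":0.106,"twist":0.005},{"claw":0.3,"x":-0.063,"y":-0.128,"z":0.106,"twist":0.005},{"claw":0.3,"x":-0.063,"y":-0.128,"z":0.106,"twist":0.005},{"claw":0.3,"x":-0.063,"y":-0.128,"z":0.106,"twist":0.005}]'
python3 - <<'E'
from h import *
from station import r,snapshot
for n in("side","top"):
    s=snapshot(n);np.savez(n+"1.npz",**{k:s[k] for k in("image","depth","intrinsics","distortion","camera_from_world")})
    X=cloud(s);z=X[...,2];k=(z>.15)&(z<.168)&(np.hypot(X[...,0]-.638,X[...,1]-.2)<.07);print(rect(X[k]),np.percentile(X[k][:,2],[50,90]))
    if n=="side": a=s["image"][120:270,230:400]
    else: b=s["image"][130:260,190:340]
go(r.state(),[.5944,.1792,.172],116)
a=cv2.resize(a,(400,353));b=cv2.resize(b,(400,353))
cv2.imwrite("pics/c2.png",np.hstack([a,b])[:,:,::-1])
E
```

```text
time_s: 2.77
tcp_pos: [0.5927, 0.1804, 0.2021]
eef_rot: [0.001, -0.223, 0.975, -0.0]
force: [-0.1, 0.3, 1.3]
grip_width: 0.65
finger_force: 0.0
(array([636.3, 201.1]), array([104.1,  27.6]), 26.2) [0.15830697 0.1613294 ]
(array([596.5, 167.5]), array([0., 0.]), 0.0) [0.16468111 0.16468111]
shift tool [-0.001  -0.0018  0.0301] twist -0.0043 tilt z [ 3.e-03  3.e-04 -1.e+00]
```

View pics/c2.png

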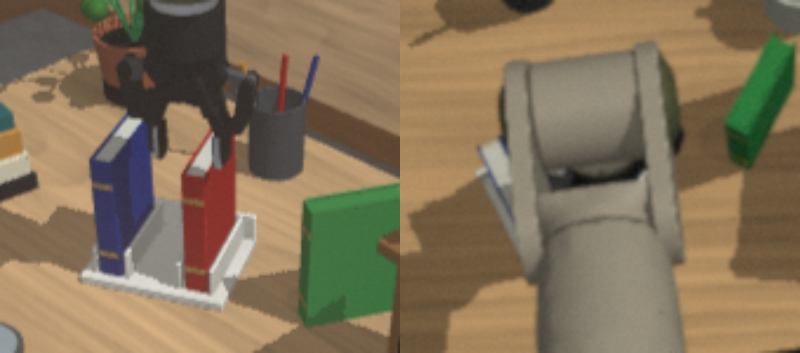

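```bash
python3 - <<'E'
from h import *
s=dict(np.load("side1.npz"));T=s["camera_from_world"]
P=np.array([[.5927,.1804,.177],[.5927,.1804,.202],[.5908,.1775,.162],[.638,.2005,.162]])
u=cv2.projectPoints(P,cv2.Rodrigues(T[:3,:3])[0],T[:3,3],s["intrinsics"],s["distortion"])[0][:,0]
print(u.round(1),((u-[230,120])*[400/170,353/150]).round(0))
X=cloud(s);z=X[...,2]
# finger points
k=(z>.17)&(z<.2)&(np.hypot(X[...,0]-.593,X[...,1]-.18)<.07);P=X[k]
a=np.radians(26);D=(P[:,:2]-[.5927,.1804]);l=D@[np.cos(a),np.sin(a)];m=D@[-np.sin(a),np.cos(a)]
for lo,hi in((-.08,0),(0,.08)):
    g=(m>lo)&(m<hi);print(g.sum(),np.percentile(l[g],[5,95]),np.percentile(m[g],[5,95]),P[g][:,2].min())
E
```

```text
[[311.  189.4]
 [310.7 180.3]
 [311.4 195.6]
 [318.5 184.5]] [[191. 163.]
 [190. 142.]
 [192. 178.]
 [208. 152.]]
42 [-0.0132081   0.00284979] [-0.04020969 -0.02693001] 0.17896278291728324
47 [-0.01211796  0.00655981] [0.02851236 0.04176836] 0.17892703733110688
```

The view shows the open fingers astride the red book just above its spine end (crop (197,150)), and the numbers agree. Next: descend, close and lift.

```bash
python3 -m jog '[{"claw":0.3,"x":-0.001,"y":-0.0015,"z":0.015,"twist":0},{"claw":0.3,"x":-0.001,"y":-0.0015,"z":0.03,"twist":0},{"claw":0.3,"x":-0.001,"y":-0.0015,"z":0.03,"twist":0},{"claw":-1,"x":-0.001,"y":-0.0015,"z":0.03,"twist":0},{"claw":-1,"x":-0.001,"y":-0.0015,"z":0.03,"twist":0},{"claw":-1,"x":-0.001,"y":-0.0015,"z":0.03,"twist":0},{"claw":-1,"x":-0.001,"y":-0.0015,"z":0.03,"twist":0},{"claw":-1,"x":-0.001,"y":-0.0015,"z":0.03,"twist":0},{"claw":-1,"x":-0.001,"y":-0.0015,"z":0.03,"twist":0},{"claw":-1,"x":-0.001,"y":-0.0015,"z":0.03,"twist":0}]' 90
python3 -m jog '[{"claw":-1,"x":0,"y":0,"z":-0.003,"twist":0},{"claw":-1,"x":0,"y":0,"z":-0.008,"twist":0},{"claw":-1,"x":0,"y":0,"z":-0.015,"twist":0},{"claw":-1,"x":0,"y":0,"z":-0.025,"twist":0},{"claw":-1,"x":0,"y":0,"z":-0.035,"twist":0},{"claw":-1,"x":0,"y":0,"z":-0.048,"twist":0},{"claw":-1,"x":0,"y":0,"z":-0.06,"twist":0},{"claw":-1,"x":0,"y":0,"z":-0.07,"twist":0},{"claw":-1,"x":0,"y":0,"z":-0.08,"twist":0},{"claw":-1,"x":0,"y":0,"z":-0.08,"twist":0}]'
python3 - <<'E'
from h import *
from station import r,snapshot
s=snapshot("side");cv2.imwrite("pics/c3.png",cv2.resize(s["image"][60:300,200:480,::-1],None,fx=2,fy=2))
E
```

```text
time_s: 3.7
tcp_pos: [0.5942, 0.1793, 0.1722]
eef_rot: [0.001, -0.223, 0.975, -0.0]
force: [-1.6, -1.3, 5.0]
grip_width: 0.271
finger_force: 88.9
time_s: 4.53
tcp_pos: [0.5942, 0.1794, 0.2529]
eef_rot: [0.002, -0.223, 0.975, -0.0]
force: [0.7, 0.4, -2.5]
grip_width: 0.273
finger_force: 88.6
```

View pics/c3.png

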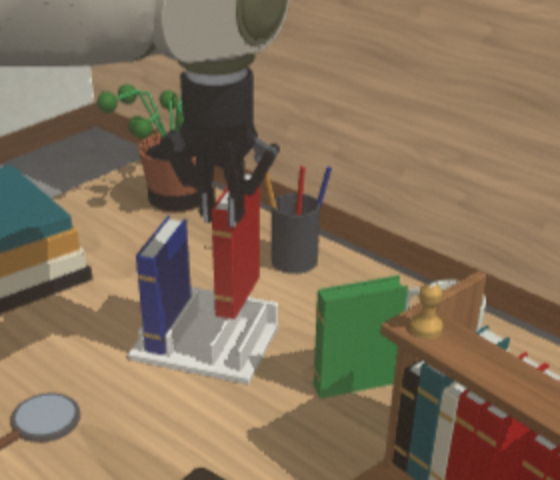

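The red book is held level and clear of the stand, at crop (235,240), and the blue book is undisturbed.

```bash
python3 - <<'E'
from h import *
from station import r
st=r.state();t=case(-.206,-.0187,.253);print(t);go(st,t,83.75);go(st,[.43,.06,.253],83.75);print(st["joints"].round(2))
s=dict(np.load("top0.npz"));X=cloud(s);P=X[100:330,150:480].reshape(-1,3);k=(P[:,0]<.545)&(P[:,0]>.25)&(P[:,1]<.25)&(P[:,1]>-.32);print("max z on path",np.nanmax(P[k][:,2]))
E
```

```text
[ 0.40308858 -0.20466228  0.253     ]
shift tool [ 0.3386 -0.263  -0.002 ] twist 0.5583 tilt z [ 2.1e-03  2.0e-04 -1.0e+00]
shift tool [ 0.1995 -0.0363 -0.0019] twist 0.5583 tilt z [ 2.1e-03  2.0e-04 -1.0e+00]
[ 0.1   0.53  1.19  0.    1.42 -1.92]
max z on path 0.22905537387979785
```

```bash
python3 -m jog '[{"claw":-1,"x":0.02,"y":0,"z":0,"twist":0},{"claw":-1,"x":0.05,"y":0,"z":0,"twist":0},{"claw":-1,"x":0.085,"y":0,"z":0,"twist":0},{"claw":-1,"x":0.12,"y":-0.005,"z":0,"twist":0.05},{"claw":-1,"x":0.15,"y":-0.015,"z":0,"twist":0.11},{"claw":-1,"x":0.175,"y":-0.032,"z":0,"twist":0.18},{"claw":-1,"x":0.2,"y":-0.056,"z":0,"twist":0.25},{"claw":-1,"x":0.22,"y":-0.083,"z":0,"twist":0.32},{"claw":-1,"x":0.24,"y":-0.11,"z":0,"twist":0.39},{"claw":-1,"x":0.26,"y":-0.14,"z":0,"twist":0.46}]'
python3 - <<'E'
from h import *
from station import r
go(r.state(),case(-.206,-.0187,.200),83.75)
E
```

```text
time_s: 5.42
tcp_pos: [0.4192, -0.0607, 0.25]
eef_rot: [-0.0, 0.007, 1.0, 0.0]
force: [1.3, 0.4, -4.0]
grip_width: 0.277
finger_force: 89.0
shift tool [ 0.0141 -0.1442  0.05  ] twist 0.0955 tilt z [-5.e-04  3.e-04 -1.e+00]
```

```bash
python3 -m jog '[{"claw":-1,"x":0.002,"y":-0.025,"z":0,"twist":0.05},{"claw":-1,"x":0.005,"y":-0.055,"z":0,"twist":0.08},{"claw":-1,"x":0.009,"y":-0.085,"z":0,"twist":0.095},{"claw":-1,"x":0.012,"y":-0.115,"z":0.01,"twist":0.095},{"claw":-1,"x":0.014,"y":-0.135,"z":0.02,"twist":0.095},{"claw":-1,"x":0.014,"y":-0.144,"z":0.035,"twist":0.095},{"claw":-1,"x":0.014,"y":-0.144,"z":0.045,"twist":0.095},{"claw":-1,"x":0.014,"y":-0.144,"z":0.05,"twist":0.095},{"claw":-1,"x":0.014,"y":-0.144,"z":0.05,"twist":0.095},{"claw":-1,"x":0.014,"y":-0.144,"z":0.05,"twist":0.095}]'
python3 - <<'E'
from h import *
from station import r,snapshot
S={n:snapshot(n) for n in("side","top")}
go(r.state(),case(-.206,-.0187,.200),83.75)
for n,s in S.items():
    np.savez(n+"2.npz",**{k:s[k] for k in("image","depth","intrinsics","distortion","camera_from_world")})
    X=cloud(s);Q=X.copy();Q[...,:2]=(X[...,:2]-OC)@RC;z=X[...,2];I=s["image"].astype(int)
    k=(z>.03)&(z<.2)&(Q[...,0]>-.23)&(Q[...,0]<-.07)&(abs(Q[...,1]+.02)<.05)
    P=Q[k];print(n,len(P),rect(P),P[:,2].min(),P[:,2].max())
    t=P[(P[:,2]>.165)&(P[:,0]>-.185)];print(" top",len(t),rect(t) if len(t)>5 else 0)
    if len(t)>20:
        A=np.c_[t[:,0],np.ones(len(t))];print(" slope z/x",np.linalg.lstsq(A[t[:,2]<.185],t[t[:,2]<.185][:,2],rcond=None)[0])
    # -y / +y faces
    f=P[(P[:,2]<.16)];print(" faces y pct",np.percentile(f[:,1],[2,20,50,80,98]).round(4),"x",np.percentile(f[:,0],[1,99]).round(4))
cv2.imwrite("pics/c4.png",cv2.resize(S["side"]["image"][160:400,300:580,::-1],None,fx=2,fy=2))
E
```

```text
time_s: 6.25
tcp_pos: [0.4047, -0.2032, 0.2005]
eef_rot: [-0.0, 0.053, 0.999, 0.0]
force: [0.0, 0.3, -3.8]
grip_width: 0.274
finger_force: 89.0
shift tool [ 0.0017 -0.0014  0.001 ] twist 0.004 tilt z [ 9.e-04 -8.e-04 -1.e+00]
side 2535 (array([-159.2,  -18.3]), array([ 50.7, 117.7]), 87.5) 0.03707997335008536 0.19982049978193003
 top 160 (array([-141. ,  -17.6]), array([79. , 26.6]), 4.0)
 slope z/x [0.13239665 0.19474227]
 faces y pct [-0.0297 -0.0288 -0.0281 -0.0243 -0.0062] x [-0.2095 -0.1044]
top 64 (array([-115.3,   -6.1]), array([ 7.1, 24.6]), 84.5) 0.03684044984597548 0.1904723315702319
 top 16 (array([-110.4,   -7. ]), array([ 6.7, 14. ]), 88.5)
 faces y pct [-0.005  -0.0046 -0.0041 -0.0036 -0.0029] x [-0.126 -0.103]
```

View pics/c4.png

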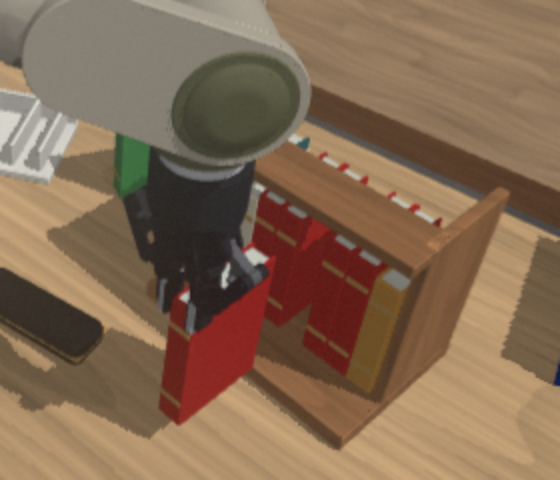

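```bash
python3 - <<'E'
from h import *
s=dict(np.load("side2.npz"));X=cloud(s);Q=X.copy();Q[...,:2]=(X[...,:2]-OC)@RC;z=X[...,2]
k=(z>.04)&(z<.15)&(Q[...,0]>-.23)&(Q[...,0]<-.09)&(abs(Q[...,1]+.02)<.03)
P=Q[k]
def fit(P,i,j,n=4):
    for _ in range(n):
        A=np.c_[P[:,j],P[:,2],np.ones(len(P))];c=np.linalg.lstsq(A,P[:,i],rcond=None)[0];e=P[:,i]-A@c;P=P[abs(e)<max(2*e.std(),.0008)]
    return c,len(P),e.std()
side=P[(P[:,0]>-.195)&(P[:,1]<-.022)];c,n,sd=fit(side,1,0);print("side face y=ax+bz+c",c.round(4),n,sd,"y at x=-.15,z=.1:",c@[-.15,.1,1])
sp=P[(P[:,0]<-.195)&(P[:,1]>-.026)];c,n,sd=fit(sp,0,1);print("spine face x=ay+bz+c",c.round(4),n,sd,"x at y=-.018,z=.1",c@[-.018,.1,1])
k=(z>.165)&(z<.2)&(Q[...,0]>-.18)&(Q[...,0]<-.09)&(abs(Q[...,1]+.02)<.03);t=Q[k]
t=t[t[:,2]<t[:,0]*.1+.2]
for xb in np.arange(-.175,-.1,.01):
    q=t[abs(t[:,0]-xb)<.005];
    if len(q): print(round(xb,3),len(q),np.median(q[:,2]).round(4),q[:,1].min().round(4),q[:,1].max().round(4))
E
```

```text
side face y=ax+bz+c [ 0.015  -0.0008 -0.0259] 1008 0.00039724104730460343 y at x=-.15,z=.1: -0.028257292463328754
spine face x=ay+bz+c [ 0.0006  0.0178 -0.2096] 359 0.0006019282204159394 x at y=-.018,z=.1 -0.20787306250928755
-0.175 3 0.1663 -0.0288 -0.0281
-0.165 2 0.1669 -0.0295 -0.0294
-0.155 4 0.175 -0.0289 -0.016
-0.145 6 0.1844 -0.0293 -0.0082
-0.135 6 0.1756 -0.0294 -0.0054
-0.125 5 0.1845 -0.0295 -0.0155
-0.115 49 0.1851 -0.0281 -0.0021
-0.105 62 0.1843 -0.0284 -0.0029
```

The book is held upright, spine out, in front of the gap. It sits about 3 mm too far to +y and is yawed about 0.5°. I correct that, lower it and move up to the mouth of the gap.

```bash
python3 -m jog '[{"claw":-1,"x":0,"y":-0.003,"z":0.005,"twist":0.008},{"claw":-1,"x":0,"y":-0.003,"z":0.015,"twist":0.008},{"claw":-1,"x":-0.01,"y":-0.003,"z":0.015,"twist":0.008},{"claw":-1,"x":-0.025,"y":-0.003,"z":0.015,"twist":0.008},{"claw":-1,"x":-0.04,"y":-0.003,"z":0.015,"twist":0.008},{"claw":-1,"x":-0.05,"y":-0.003,"z":0.015,"twist":0.008},{"claw":-1,"x":-0.06,"y":-0.003,"z":0.015,"twist":0.008},{"claw":-1,"x":-0.063,"y":-0.003,"z":0.015,"twist":0.008},{"claw":-1,"x":-0.063,"y":-0.003,"z":0.015,"twist":0.008},{"claw":-1,"x":-0.063,"y":-0.003,"z":0.015,"twist":0.008}]'
cat > m.py <<'E'
from h import *
from station import r,snapshot
import sys
s=snapshot("side");X=cloud(s);Q=X.copy();Q[...,:2]=(X[...,:2]-OC)@RC;z=X[...,2]
st=r.state();p=incase(st["tcp_pos"]);print("tcp case",p.round(4),"F case",((st["force"][:2])@RC).round(1),st["force"][2].round(1));go(st,st["tcp_pos"],83.75)
def fit(P,i,j,n=4):
    for _ in range(n):
        A=np.c_[P[:,j],P[:,2],np.ones(len(P))];c=np.linalg.lstsq(A,P[:,i],rcond=None)[0];e=P[:,i]-A@c;P=P[abs(e)<max(2*e.std(),.0008)]
    return c,len(P),e.std()
x0=float(sys.argv[1])
k=(z>.03)&(z<.145)&(Q[...,0]>x0-.02)&(Q[...,0]<-.034)&(abs(Q[...,1]+.02)<.03);P=Q[k]
side=P[(P[:,0]>x0+.006)&(P[:,1]<-.022)];
if len(side)>30: c,n,sd=fit(side,1,0);print("side",c.round(4),n,"y at x0+.04,z.1:",(c@[x0+.04,.1,1]).round(4))
sp=P[(abs(P[:,0]-x0)<.006)&(P[:,1]>-.026)&(P[:,1]<-.008)]
if len(sp)>30: c,n,sd=fit(sp,0,1);print("spine",c.round(4),n,"x at z=.1",(c@[-.018,.1,1]).round(4),"y range",np.percentile(sp[:,1],[2,98]).round(4))
if len(sys.argv)>2:
    cv2.imwrite(sys.argv[2],cv2.resize(s["image"][160:400,300:580,::-1],None,fx=2,fy=2))
E
python3 m.py -.145
```

```text
time_s: 7.18
tcp_pos: [0.4666, -0.2131, 0.1852]
eef_rot: [-0.0, 0.057, 0.998, 0.0]
force: [-0.4, -0.4, -3.6]
grip_width: 0.271
finger_force: 89.0
tcp case [-0.142  -0.0202  0.1853] F case [-0.3  0.5] -4.3
shift tool [0. 0. 0.] twist -0.0048 tilt z [-3.e-04  1.e-04 -1.e+00]
side [ 0.0072 -0.0006 -0.031 ] 982 y at x0+.04,z.1: -0.0318
spine [-0.0005  0.0194 -0.1471] 304 x at z=.1 -0.1452 y range [-0.0258 -0.0087]
```

```bash
python3 -m jog '[{"claw":-1,"x":0,"y":0.0005,"z":0,"twist":0.002},{"claw":-1,"x":-0.005,"y":0.0005,"z":0,"twist":0.002},{"claw":-1,"x":-0.01,"y":0.0005,"z":0,"twist":0.002},{"claw":-1,"x":-0.013,"y":0.0005,"z":0,"twist":0.002},{"claw":-1,"x":-0.016,"y":0.0005,"z":0,"twist":0.002},{"claw":-1,"x":-0.019,"y":0.0005,"z":0,"twist":0.002},{"claw":-1,"x":-0.022,"y":0.0005,"z":0,"twist":0.002},{"claw":-1,"x":-0.025,"y":0.0005,"z":0,"twist":0.002},{"claw":-1,"x":-0.028,"y":0.0005,"z":0,"twist":0.002},{"claw":-1,"x":-0.03,"y":0.0005,"z":0,"twist":0.002}]'
python3 m.py -.115
```

```text
time_s: 8.07
tcp_pos: [0.4972, -0.2162, 0.1853]
eef_rot: [0.0, 0.058, 0.998, -0.0]
force: [-0.5, 0.1, -3.8]
grip_width: 0.274
finger_force: 89.1
tcp case [-0.111  -0.0199  0.1853] F case [-0.2 -0. ] -3.6
shift tool [0. 0. 0.] twist -0.0066 tilt z [ 3.e-04 -1.e-04 -1.e+00]
side [ 0.004  -0.0003 -0.0312] 734 y at x0+.04,z.1: -0.0316
spine [-0.0102  0.0199 -0.1166] 306 x at z=.1 -0.1144 y range [-0.0256 -0.0085]
```

```bash
python3 -m jog '[{"claw":-1,"x":-0.004,"y":0.0003,"z":0,"twist":0},{"claw":-1,"x":-0.008,"y":0.0003,"z":0,"twist":0},{"claw":-1,"x":-0.012,"y":0.0003,"z":0,"twist":0},{"claw":-1,"x":-0.016,"y":0.0003,"z":0,"twist":0},{"claw":-1,"x":-0.02,"y":0.0003,"z":0,"twist":0},{"claw":-1,"x":-0.023,"y":0.0003,"z":0,"twist":0},{"claw":-1,"x":-0.026,"y":0.0003,"z":0,"twist":0},{"claw":-1,"x":-0.028,"y":0.0003,"z":0,"twist":0},{"claw":-1,"x":-0.03,"y":0.0003,"z":0,"twist":0},{"claw":-1,"x":-0.03,"y":0.0003,"z":0,"twist":0}]'
python3 m.py -.085 pics/c5.png
```

```text
time_s: 8.95
tcp_pos: [0.5269, -0.2193, 0.1852]
eef_rot: [0.0, 0.058, 0.998, -0.0]
force: [-0.1, 0.1, -4.2]
grip_width: 0.274
finger_force: 89.1
tcp case [-0.0815 -0.0198  0.1853] F case [ 0.8 -0.1] -3.5
shift tool [0. 0. 0.] twist -0.0067 tilt z [-1.e-04  0.e+00 -1.e+00]
side [ 0.0024  0.0005 -0.0314] 442 y at x0+.04,z.1: -0.0314
spine [ 0.0169  0.019  -0.0861] 309 x at z=.1 -0.0845 y range [-0.0258 -0.0084]
```

View pics/c5.png

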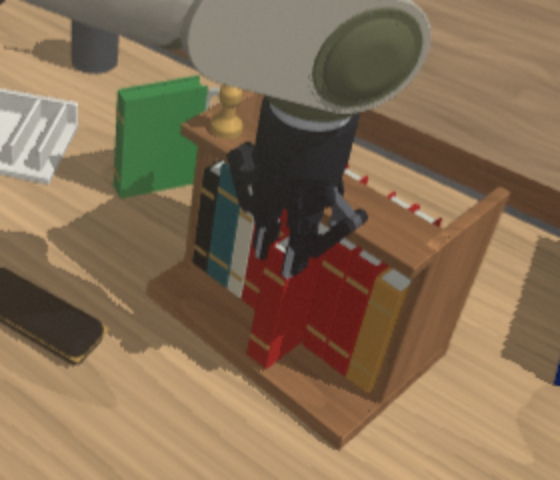

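```bash
python3 -m jog '[{"claw":-1,"x":-0.002,"y":0,"z":0,"twist":0},{"claw":-1,"x":-0.004,"y":0,"z":0,"twist":0},{"claw":-1,"x":-0.006,"y":0,"z":0,"twist":0},{"claw":-1,"x":-0.007,"y":0,"z":0,"twist":0},{"claw":-1,"x":-0.007,"y":0,"z":0.001,"twist":0},{"claw":-1,"x":-0.007,"y":0,"z":0.002,"twist":0},{"claw":-1,"x":-0.007,"y":0,"z":0.003,"twist":0},{"claw":-1,"x":-0.007,"y":0,"z":0.0035,"twist":0},{"claw":-1,"x":-0.007,"y":0,"z":0.004,"twist":0},{"claw":-1,"x":-0.007,"y":0,"z":0.004,"twist":0}]'
python3 m.py -.078
```

```text
time_s: 9.83
tcp_pos: [0.5339, -0.2203, 0.1848]
eef_rot: [0.001, 0.058, 0.998, -0.001]
force: [-13.0, 5.7, 21.0]
grip_width: 0.267
finger_force: 89.7
tcp case [-0.0743 -0.02    0.1848] F case [-13.6   3.8] 20.9
shift tool [0. 0. 0.] twist -0.0063 tilt z [ 0.0026 -0.0022 -1.    ]
side [ 0.0037  0.0006 -0.0316] 372 y at x0+.04,z.1: -0.0317
spine [-0.0149  0.0176 -0.0794] 317 x at z=.1 -0.0774 y range [-0.0256 -0.0087]
```

```bash
python3 - <<'E'
from h import *
from station import snapshot,r
s=snapshot("side");X=cloud(s);Q=X.copy();Q[...,:2]=(X[...,:2]-OC)@RC;z=X[...,2]
k=(abs(Q[...,0]+.079)<.004)&(Q[...,1]>-.03)&(Q[...,1]<-.007)&(z>.015)&(z<.19)
P=Q[k];h=np.histogram(P[:,2],np.arange(.014,.05,.002));print(h[0],np.sort(P[:,2])[:8].round(4))
k=(z>.012)&(z<.03)&(Q[...,0]<-.05)&(Q[...,0]>-.085)&(abs(Q[...,1])<.1);print("floor z",np.percentile(Q[k][:,2],[10,50,90]))
k=(z>.20)&(z<.30)&(Q[...,0]<-.035)&(Q[...,0]>-.15)&(abs(Q[...,1]+.02)<.08);P=Q[k]
g=s["image"][k].max(1)<75;P=P[g]
for a in np.arange(.2,.3,.008):
    q=P[abs(P[:,2]-a)<.004]
    if len(q):print(round(a,3),len(q),"x",np.percentile(q[:,0],[2,98]).round(3),"y",np.percentile(q[:,1],[2,98]).round(3))
E
```

```text
[ 0  8 20  8  1  2  6  7  7  8  4 10  6  6  9  7  6] [0.0169 0.0171 0.0172 0.0173 0.0175 0.0176 0.0177 0.018 ]
floor z [0.01749588 0.0191528  0.02097737]
0.2 34 x [-0.089 -0.072] y [-0.05   0.013]
0.208 152 x [-0.089 -0.065] y [-0.059  0.021]
0.216 184 x [-0.089 -0.064] y [-0.064  0.027]
0.224 141 x [-0.093 -0.06 ] y [-0.069  0.031]
0.232 178 x [-0.093 -0.064] y [-0.072  0.035]
0.24 165 x [-0.093 -0.074] y [-0.076  0.038]
0.248 190 x [-0.094 -0.078] y [-0.08   0.042]
0.256 322 x [-0.095 -0.066] y [-0.083  0.042]
0.264 217 x [-0.095 -0.074] y [-0.064  0.034]
0.272 96 x [-0.088 -0.07 ] y [-0.06   0.019]
0.28 54 x [-0.088 -0.069] y [-0.057 -0.041]
0.288 89 x [-0.113 -0.069] y [-0.056  0.002]
0.296 179 x [-0.114 -0.071] y [-0.056  0.003]
```

The 21 N reading is the finger linkage touching the ledge edge, since it is ±15–19 mm wide there. I back off about 8 mm, then lower the book to the floor.

```bash
python3 -m jog '[{"claw":-1,"x":0,"y":0,"z":-0.004,"twist":0},{"claw":-1,"x":0.003,"y":0,"z":-0.004,"twist":0},{"claw":-1,"x":0.006,"y":0,"z":-0.004,"twist":0},{"claw":-1,"x":0.009,"y":0,"z":-0.004,"twist":0},{"claw":-1,"x":0.009,"y":0,"z":-0.003,"twist":0},{"claw":-1,"x":0.009,"y":0,"z":-0.002,"twist":0},{"claw":-1,"x":0.009,"y":0,"z":-0.001,"twist":0},{"claw":-1,"x":0.009,"y":0,"z":0,"twist":0},{"claw":-1,"x":0.009,"y":0,"z":0,"twist":0},{"claw":-1,"x":0.009,"y":0,"z":0,"twist":0}]'
python3 m.py -.086
```

```text
time_s: 10.77
tcp_pos: [0.5248, -0.2191, 0.1815]
eef_rot: [0.0, 0.058, 0.998, -0.0]
force: [-1.7, 0.2, -0.3]
grip_width: 0.273
finger_force: 89.6
tcp case [-0.0835 -0.0198  0.1814] F case [-1.9  0.7] 0.8
shift tool [0. 0. 0.] twist -0.0066 tilt z [ 2.e-04 -2.e-04 -1.e+00]
side [ 0.0031 -0.0003 -0.0313] 420 y at x0+.04,z.1: -0.0315
spine [ 0.0002  0.0098 -0.0873] 322 x at z=.1 -0.0863 y range [-0.0257 -0.0084]
```

```bash
python3 -m jog '[{"claw":-0.6,"x":0,"y":0,"z":0,"twist":0},{"claw":-0.4,"x":0,"y":0,"z":0,"twist":0},{"claw":-0.1,"x":0,"y":0,"z":0,"twist":0},{"claw":-0.1,"x":0,"y":0,"z":0,"twist":0},{"claw":-0.1,"x":0,"y":0,"z":-0.02,"twist":0},{"claw":-0.1,"x":0.01,"y":0,"z":-0.05,"twist":0},{"claw":-0.1,"x":0.02,"y":0,"z":-0.09,"twist":0},{"claw":-0.1,"x":0.02,"y":0,"z":-0.13,"twist":0},{"claw":-0.1,"x":0.02,"y":0,"z":-0.165,"twist":0},{"claw":-0.1,"x":0.02,"y":0,"z":-0.165,"twist":0}]'
python3 m.py -.086
python3 - <<'E'
from h import *
from station import r
st=r.state();go(st,[.68,-.075,st["tcp_pos"][2]],83.75);print(st["joints"].round(3))
E
```

```text
time_s: 11.65
tcp_pos: [0.5059, -0.2174, 0.3539]
eef_rot: [0.006, 0.058, 0.998, -0.003]
force: [0.1, -0.2, 0.7]
grip_width: 0.447
finger_force: 0.0
tcp case [-0.1028 -0.0199  0.35  ] F case [0.6 0.1] -1.1
shift tool [0. 0. 0.] twist -0.0067 tilt z [ 0.0067 -0.0045 -1.    ]
side [ 0.0054 -0.0009 -0.031 ] 462 y at x0+.04,z.1: -0.0314
spine [-0.003  -0.0039 -0.0871] 300 x at z=.1 -0.0874 y range [-0.0254 -0.0085]
shift tool [-0.1569  0.1613  0.0005] twist -0.0067 tilt z [ 0.0067 -0.0045 -1.    ]
[-0.619  0.32   1.247  0.     1.566 -2.074]
```

```bash
python3 -m jog '[{"claw":-1,"x":-0.02,"y":0.025,"z":0,"twist":-0.006},{"claw":-1,"x":-0.04,"y":0.055,"z":0,"twist":-0.006},{"claw":-1,"x":-0.06,"y":0.085,"z":0,"twist":-0.006},{"claw":-1,"x":-0.08,"y":0.115,"z":0,"twist":-0.006},{"claw":-1,"x":-0.1,"y":0.145,"z":0,"twist":-0.006},{"claw":-1,"x":-0.12,"y":0.175,"z":0,"twist":-0.006},{"claw":-1,"x":-0.14,"y":0.205,"z":0,"twist":-0.006},{"claw":-1,"x":-0.165,"y":0.235,"z":0,"twist":-0.006},{"claw":-1,"x":-0.195,"y":0.25,"z":0,"twist":-0.006},{"claw":-1,"x":-0.23,"y":0.26,"z":0,"twist":-0.006}]'
python3 -m jog '[{"claw":-1,"x":-0.04,"y":0,"z":0,"twist":0},{"claw":-1,"x":-0.08,"y":0,"z":0,"twist":0},{"claw":-1,"x":-0.12,"y":0,"z":0,"twist":0},{"claw":-1,"x":-0.16,"y":0,"z":0,"twist":0},{"claw":-1,"x":-0.2,"y":0,"z":0,"twist":0},{"claw":-1,"x":-0.24,"y":0,"z":0,"twist":0},{"claw":-1,"x":-0.28,"y":0,"z":0,"twist":0},{"claw":-1,"x":-0.3,"y":0,"z":0,"twist":0},{"claw":-1,"x":-0.3,"y":0,"z":0,"twist":0},{"claw":-1,"x":-0.3,"y":0,"z":0,"twist":0}]'
python3 - <<'E'
from h import *
from station import r
st=r.state();go(st,[.68,0,st["tcp_pos"][2]],83.75);print(st["joints"].round(3))
E
```

```text
time_s: 12.53
tcp_pos: [0.7442, 0.0141, 0.3431]
eef_rot: [0.002, 0.053, 0.999, 0.0]
force: [1.1, -0.1, 0.9]
grip_width: -0.0
finger_force: 0.0
time_s: 13.37
tcp_pos: [0.7887, -0.0119, 0.2724]
eef_rot: [0.015, 0.055, 0.998, 0.001]
force: [0.9, -0.4, -0.2]
grip_width: -0.003
finger_force: 0.0
shift tool [ 1.093e-01 -1.000e-04 -3.300e-03] twist -0.0008 tilt z [ 3.000e-02 -4.000e-04 -9.996e-01]
[-0.164  1.063  0.187  0.005  1.861 -1.624]
```

```bash
python3 -m jog '[{"claw":-1,"x":-0.04,"y":0,"z":-0.04,"twist":0},{"claw":-1,"x":-0.08,"y":0,"z":-0.08,"twist":0},{"claw":-1,"x":-0.12,"y":0,"z":-0.12,"twist":0},{"claw":-1,"x":-0.16,"y":0,"z":-0.16,"twist":0},{"claw":-1,"x":-0.2,"y":0,"z":-0.2,"twist":0},{"claw":-1,"x":-0.24,"y":0,"z":-0.24,"twist":0},{"claw":-1,"x":-0.28,"y":0,"z":-0.28,"twist":0},{"claw":-1,"x":-0.3,"y":0,"z":-0.3,"twist":0},{"claw":-1,"x":-0.3,"y":0,"z":-0.3,"twist":0},{"claw":-1,"x":-0.3,"y":0,"z":-0.3,"twist":0}]'
python3 - <<'E'
from h import *
from station import r
st=r.state();go(st,[.68,0,st["tcp_pos"][2]],83.75);print(st["joints"].round(3))
E
```

```text
time_s: 14.2
tcp_pos: [0.754, -0.0258, 0.3608]
eef_rot: [0.027, 0.055, 0.998, 0.001]
force: [0.1, -0.3, -0.6]
grip_width: -0.001
finger_force: 0.0
shift tool [ 0.0763  0.0176 -0.0041] twist -0.0006 tilt z [ 0.0545 -0.0012 -0.9985]
[-0.192  0.946  0.187  0.01   1.954 -1.649]
```

Commanding past the arm's reach tilts the tool outwards, by about 1.5° per call, and the tilt persists. The job needs this tilt to reach under the ledge, so I build it up.

```bash
for i in 1; do :; done; python3 -m jog '[{"claw":-1,"x":-0.3,"y":0,"z":-0.05,"twist":0},{"claw":-1,"x":-0.3,"y":0,"z":-0.05,"twist":0},{"claw":-1,"x":-0.3,"y":0,"z":-0.05,"twist":0},{"claw":-1,"x":-0.3,"y":0,"z":-0.05,"twist":0},{"claw":-1,"x":-0.3,"y":0,"z":-0.05,"twist":0},{"claw":-1,"x":-0.3,"y":0,"z":-0.05,"twist":0},{"claw":-1,"x":-0.3,"y":0,"z":-0.05,"twist":0},{"claw":-1,"x":-0.3,"y":0,"z":-0.05,"twist":0},{"claw":-1,"x":-0.3,"y":0,"z":-0.05,"twist":0},{"claw":-1,"x":-0.3,"y":0,"z":-0.05,"twist":0}]'
python3 -m jog '[{"claw":-1,"x":-0.8,"y":0,"z":-0.1,"twist":0},{"claw":-1,"x":-0.8,"y":0,"z":-0.1,"twist":0},{"claw":-1,"x":-0.8,"y":0,"z":-0.1,"twist":0},{"claw":-1,"x":-0.8,"y":0,"z":-0.1,"twist":0},{"claw":-1,"x":-0.8,"y":0,"z":-0.1,"twist":0},{"claw":-1,"x":-0.8,"y":0,"z":-0.1,"twist":0},{"claw":-1,"x":-0.8,"y":0,"z":-0.1,"twist":0},{"claw":-1,"x":-0.8,"y":0,"z":-0.1,"twist":0},{"claw":-1,"x":-0.8,"y":0,"z":-0.1,"twist":0},{"claw":-1,"x":-0.8,"y":0,"z":-0.1,"twist":0}]'
python3 - <<'E'
from h import *
from station import r
st=r.state();go(st,[.68,0,st["tcp_pos"][2]],83.75);print(st["joints"].round(3))
E
```

```text
time_s: 15.03
tcp_pos: [0.7809, -0.0413, 0.3167]
eef_rot: [0.04, 0.055, 0.998, 0.001]
force: [-0.0, -0.3, 0.2]
grip_width: -0.001
finger_force: 0.0
time_s: 15.87
tcp_pos: [0.8075, -0.0578, 0.265]
eef_rot: [0.053, 0.055, 0.997, 0.001]
force: [0.5, 0.5, -0.1]
grip_width: -0.001
finger_force: 0.0
shift tool [ 0.1323  0.0435 -0.0138] twist -0.0004 tilt z [ 0.1059 -0.0044 -0.9944]
[-0.221  1.074  0.187  0.019  1.775 -1.677]
```

```bash
python3 -m jog '[{"claw":-1,"x":-0.3,"y":0.1,"z":-0.3,"twist":0},{"claw":-1,"x":-0.3,"y":0.1,"z":-0.3,"twist":0},{"claw":-1,"x":-0.3,"y":0.1,"z":-0.3,"twist":0},{"claw":-1,"x":-0.3,"y":0.1,"z":-0.3,"twist":0},{"claw":-1,"x":-0.3,"y":0.1,"z":-0.3,"twist":0},{"claw":-1,"x":-0.3,"y":0.1,"z":-0.3,"twist":0},{"claw":-1,"x":-0.3,"y":0.1,"z":-0.3,"twist":0},{"claw":-1,"x":-0.3,"y":0.1,"z":-0.3,"twist":0},{"claw":-1,"x":-0.3,"y":0.1,"z":-0.3,"twist":0},{"claw":-1,"x":-0.3,"y":0.1,"z":-0.3,"twist":0}]'
python3 -m jog '[{"claw":-1,"x":-0.3,"y":0.1,"z":-0.2,"twist":0},{"claw":-1,"x":-0.3,"y":0.1,"z":-0.2,"twist":0},{"claw":-1,"x":-0.3,"y":0.1,"z":-0.2,"twist":0},{"claw":-1,"x":-0.3,"y":0.1,"z":-0.2,"twist":0},{"claw":-1,"x":-0.3,"y":0.1,"z":-0.2,"twist":0},{"claw":-1,"x":-0.3,"y":0.1,"z":-0.2,"twist":0},{"claw":-1,"x":-0.3,"y":0.1,"z":-0.2,"twist":0},{"claw":-1,"x":-0.3,"y":0.1,"z":-0.2,"twist":0},{"claw":-1,"x":-0.3,"y":0.1,"z":-0.2,"twist":0},{"claw":-1,"x":-0.3,"y":0.1,"z":-0.2,"twist":0}]'
python3 - <<'E'
from h import *
from station import r
st=r.state();go(st,[.68,0,st["tcp_pos"][2]],83.75);print(st["joints"].round(3))
E
```

```text
time_s: 16.7
tcp_pos: [0.7661, -0.0069, 0.3734]
eef_rot: [0.065, 0.055, 0.996, 0.001]
force: [0.8, -0.3, -0.2]
grip_width: -0.002
finger_force: 0.0
time_s: 17.53
tcp_pos: [0.7488, 0.0332, 0.4127]
eef_rot: [0.078, 0.055, 0.995, 0.003]
force: [-1.3, 0.6, 0.6]
grip_width: -0.001
finger_force: 0.0
shift tool [ 0.0639 -0.0404 -0.0106] twist 0.0003 tilt z [ 0.1556 -0.0036 -0.9878]
[-0.116  0.878  0.188  0.015  1.921 -1.571]
```

```bash
python3 -m jog '[{"claw":-1,"x":-0.3,"y":0.02,"z":-0.1,"twist":0},{"claw":-1,"x":-0.3,"y":0.02,"z":-0.1,"twist":0},{"claw":-1,"x":-0.3,"y":0.02,"z":-0.1,"twist":0},{"claw":-1,"x":-0.3,"y":0.02,"z":-0.1,"twist":0},{"claw":-1,"x":-0.3,"y":0.02,"z":-0.1,"twist":0},{"claw":-1,"x":-0.3,"y":0.02,"z":-0.1,"twist":0},{"claw":-1,"x":-0.3,"y":0.02,"z":-0.1,"twist":0},{"claw":-1,"x":-0.3,"y":0.02,"z":-0.1,"twist":0},{"claw":-1,"x":-0.3,"y":0.02,"z":-0.1,"twist":0},{"claw":-1,"x":-0.3,"y":0.02,"z":-0.1,"twist":0}]'
python3 -m jog '[{"claw":-1,"x":-0.3,"y":0.02,"z":-0.1,"twist":0},{"claw":-1,"x":-0.3,"y":0.02,"z":-0.1,"twist":0},{"claw":-1,"x":-0.3,"y":0.02,"z":-0.1,"twist":0},{"claw":-1,"x":-0.3,"y":0.02,"z":-0.1,"twist":0},{"claw":-1,"x":-0.3,"y":0.02,"z":-0.1,"twist":0},{"claw":-1,"x":-0.3,"y":0.02,"z":-0.1,"twist":0},{"claw":-1,"x":-0.3,"y":0.02,"z":-0.1,"twist":0},{"claw":-1,"x":-0.3,"y":0.02,"z":-0.1,"twist":0},{"claw":-1,"x":-0.3,"y":0.02,"z":-0.1,"twist":0},{"claw":-1,"x":-0.3,"y":0.02,"z":-0.1,"twist":0}]'
python3 -m jog '[{"claw":-1,"x":-0.3,"y":0.02,"z":-0.1,"twist":0},{"claw":-1,"x":-0.3,"y":0.02,"z":-0.1,"twist":0},{"claw":-1,"x":-0.3,"y":0.02,"z":-0.1,"twist":0},{"claw":-1,"x":-0.3,"y":0.02,"z":-0.1,"twist":0},{"claw":-1,"x":-0.3,"y":0.02,"z":-0.1,"twist":0},{"claw":-1,"x":-0.3,"y":0.02,"z":-0.1,"twist":0},{"claw":-1,"x":-0.3,"y":0.02,"z":-0.1,"twist":0},{"claw":-1,"x":-0.3,"y":0.02,"z":-0.1,"twist":0},{"claw":-1,"x":-0.3,"y":0.02,"z":-0.1,"twist":0},{"claw":-1,"x":-0.3,"y":0.02,"z":-0.1,"twist":0}]'
python3 - <<'E'
from h import *
from station import r
st=r.state();go(st,[.68,0,st["tcp_pos"][2]],83.75);print(st["joints"].round(3))
E
```

```text
time_s: 18.37
tcp_pos: [0.7616, 0.0175, 0.4032]
eef_rot: [0.091, 0.055, 0.994, 0.003]
force: [1.2, -0.2, 0.1]
grip_width: -0.003
finger_force: 0.0
time_s: 19.2
tcp_pos: [0.7701, 0.0055, 0.4002]
eef_rot: [0.104, 0.054, 0.993, 0.004]
force: [-0.7, -0.4, -0.7]
grip_width: -0.002
finger_force: 0.0
time_s: 20.03
tcp_pos: [0.7752, -0.0037, 0.4027]
eef_rot: [0.117, 0.054, 0.992, 0.005]
force: [-0.6, -0.9, -0.1]
grip_width: -0.0
finger_force: 0.0
shift tool [ 0.0925 -0.0065 -0.0221] twist 0.0022 tilt z [ 0.2318 -0.0029 -0.9728]
[-0.166  0.897  0.188  0.037  1.826 -1.614]
```

```bash
python3 -m jog '[{"claw":-1,"x":-0.3,"y":0.04,"z":-0.1,"twist":0},{"claw":-1,"x":-0.3,"y":0.04,"z":-0.1,"twist":0},{"claw":-1,"x":-0.3,"y":0.04,"z":-0.1,"twist":0},{"claw":-1,"x":-0.3,"y":0.04,"z":-0.1,"twist":0},{"claw":-1,"x":-0.3,"y":0.04,"z":-0.1,"twist":0},{"claw":-1,"x":-0.3,"y":0.04,"z":-0.1,"twist":0},{"claw":-1,"x":-0.3,"y":0.04,"z":-0.1,"twist":0},{"claw":-1,"x":-0.3,"y":0.04,"z":-0.1,"twist":0},{"claw":-1,"x":-0.3,"y":0.04,"z":-0.1,"twist":0},{"claw":-1,"x":-0.3,"y":0.04,"z":-0.1,"twist":0}]'
python3 -m jog '[{"claw":-1,"x":-0.3,"y":0.04,"z":-0.1,"twist":0},{"claw":-1,"x":-0.3,"y":0.04,"z":-0.1,"twist":0},{"claw":-1,"x":-0.3,"y":0.04,"z":-0.1,"twist":0},{"claw":-1,"x":-0.3,"y":0.04,"z":-0.1,"twist":0},{"claw":-1,"x":-0.3,"y":0.04,"z":-0.1,"twist":0},{"claw":-1,"x":-0.3,"y":0.04,"z":-0.1,"twist":0},{"claw":-1,"x":-0.3,"y":0.04,"z":-0.1,"twist":0},{"claw":-1,"x":-0.3,"y":0.04,"z":-0.1,"twist":0},{"claw":-1,"x":-0.3,"y":0.04,"z":-0.1,"twist":0},{"claw":-1,"x":-0.3,"y":0.04,"z":-0.1,"twist":0}]'
python3 -m jog '[{"claw":-1,"x":-0.3,"y":0.04,"z":-0.1,"twist":0},{"claw":-1,"x":-0.3,"y":0.04,"z":-0.1,"twist":0},{"claw":-1,"x":-0.3,"y":0.04,"z":-0.1,"twist":0},{"claw":-1,"x":-0.3,"y":0.04,"z":-0.1,"twist":0},{"claw":-1,"x":-0.3,"y":0.04,"z":-0.1,"twist":0},{"claw":-1,"x":-0.3,"y":0.04,"z":-0.1,"twist":0},{"claw":-1,"x":-0.3,"y":0.04,"z":-0.1,"twist":0},{"claw":-1,"x":-0.3,"y":0.04,"z":-0.1,"twist":0},{"claw":-1,"x":-0.3,"y":0.04,"z":-0.1,"twist":0},{"claw":-1,"x":-0.3,"y":0.04,"z":-0.1,"twist":0}]'
python3 -m jog '[{"claw":-1,"x":-0.3,"y":0.04,"z":-0.1,"twist":0},{"claw":-1,"x":-0.3,"y":0.04,"z":-0.1,"twist":0},{"claw":-1,"x":-0.3,"y":0.04,"z":-0.1,"twist":0},{"claw":-1,"x":-0.3,"y":0.04,"z":-0.1,"twist":0},{"claw":-1,"x":-0.3,"y":0.04,"z":-0.1,"twist":0},{"claw":-1,"x":-0.3,"y":0.04,"z":-0.1,"twist":0},{"claw":-1,"x":-0.3,"y":0.04,"z":-0.1,"twist":0},{"claw":-1,"x":-0.3,"y":0.04,"z":-0.1,"twist":0},{"claw":-1,"x":-0.3,"y":0.04,"z":-0.1,"twist":0},{"claw":-1,"x":-0.3,"y":0.04,"z":-0.1,"twist":0}]'
python3 -m jog '[{"claw":-1,"x":-0.3,"y":0.04,"z":-0.1,"twist":0},{"claw":-1,"x":-0.3,"y":0.04,"z":-0.1,"twist":0},{"claw":-1,"x":-0.3,"y":0.04,"z":-0.1,"twist":0},{"claw":-1,"x":-0.3,"y":0.04,"z":-0.1,"twist":0},{"claw":-1,"x":-0.3,"y":0.04,"z":-0.1,"twist":0},{"claw":-1,"x":-0.3,"y":0.04,"z":-0.1,"twist":0},{"claw":-1,"x":-0.3,"y":0.04,"z":-0.1,"twist":0},{"claw":-1,"x":-0.3,"y":0.04,"z":-0.1,"twist":0},{"claw":-1,"x":-0.3,"y":0.04,"z":-0.1,"twist":0},{"claw":-1,"x":-0.3,"y":0.04,"z":-0.1,"twist":0}]'
python3 -m jog '[{"claw":-1,"x":-0.3,"y":0.04,"z":-0.1,"twist":0},{"claw":-1,"x":-0.3,"y":0.04,"z":-0.1,"twist":0},{"claw":-1,"x":-0.3,"y":0.04,"z":-0.1,"twist":0},{"claw":-1,"x":-0.3,"y":0.04,"z":-0.1,"twist":0},{"claw":-1,"x":-0.3,"y":0.04,"z":-0.1,"twist":0},{"claw":-1,"x":-0.3,"y":0.04,"z":-0.1,"twist":0},{"claw":-1,"x":-0.3,"y":0.04,"z":-0.1,"twist":0},{"claw":-1,"x":-0.3,"y":0.04,"z":-0.1,"twist":0},{"claw":-1,"x":-0.3,"y":0.04,"z":-0.1,"twist":0},{"claw":-1,"x":-0.3,"y":0.04,"z":-0.1,"twist":0}]'
python3 - <<'E'
from h import *
from station import r
st=r.state();q=st["eef_rot"];R=Ro.from_quat([q[1],q[2],q[3],q[0]]).as_matrix()
Rc=np.eye(3);Rc[:2,:2]=RC;C=Rc.T@R;print("tool in case",C.round(3).tolist(),"tilt",np.degrees(np.arccos(-C[2,2])));print(st["joints"].round(3),st["tcp_pos"])
# via point and pre-push point: leading tip corner at case(-.12,-.0187,.05)
f=lambda c,off: (R.T@(np.array(c)-R@np.array(off)-st["tcp_pos"])).round(4)
off=[-.011,0,.025]
print("via high", f(case(-.18,-.0187,.32),off)," pre",f(case(-.115,-.0187,.05),off))
E
```

```text
time_s: 20.87
tcp_pos: [0.7782, 0.0015, 0.409]
eef_rot: [0.13, 0.054, 0.99, 0.006]
force: [-0.5, 0.2, -0.3]
grip_width: 0.002
finger_force: 0.0
time_s: 21.7
tcp_pos: [0.7792, 0.0056, 0.4187]
eef_rot: [0.143, 0.054, 0.988, 0.006]
force: [0.6, 0.6, -0.1]
grip_width: 0.001
finger_force: 0.0
time_s: 22.53
tcp_pos: [0.7785, 0.0088, 0.4308]
eef_rot: [0.156, 0.054, 0.986, 0.007]
force: [0.9, 0.2, 0.5]
grip_width: -0.0
finger_force: 0.0
time_s: 23.37
tcp_pos: [0.7764, 0.0112, 0.445]
eef_rot: [0.169, 0.054, 0.984, 0.008]
force: [-0.5, 0.6, -0.6]
grip_width: 0.003
finger_force: 0.0
time_s: 24.2
tcp_pos: [0.773, 0.0131, 0.4606]
eef_rot: [0.182, 0.054, 0.982, 0.009]
force: [-1.4, 0.3, 0.2]
grip_width: -0.002
finger_force: 0.0
time_s: 25.03
tcp_pos: [0.7685, 0.0146, 0.4773]
eef_rot: [0.195, 0.053, 0.979, 0.01]
force: [-0.3, -0.0, 0.0]
grip_width: -0.001
finger_force: 0.0
tool in case [[-0.925, -0.008, 0.38], [0.008, 0.999, 0.04], [-0.38, 0.04, -0.924]] tilt 22.47374275383327
[-0.15   0.805  0.188  0.057  1.76  -1.59 ] [0.7684539  0.01457136 0.47727973]
via high [ 0.3585 -0.2614 -0.0092]  pre [ 0.401  -0.2728  0.265 ]
```

Tilt is 22.5° towards the case, which is enough to push the spine low down. Now I move in front of the case.

```bash
python3 -m jog '[{"claw":-1,"x":0.02,"y":-0.015,"z":0,"twist":0},{"claw":-1,"x":0.05,"y":-0.037,"z":0,"twist":0},{"claw":-1,"x":0.08,"y":-0.059,"z":0,"twist":0},{"claw":-1,"x":0.11,"y":-0.081,"z":0,"twist":0},{"claw":-1,"x":0.14,"y":-0.103,"z":0,"twist":0},{"claw":-1,"x":0.17,"y":-0.125,"z":0,"twist":0},{"claw":-1,"x":0.2,"y":-0.147,"z":0,"twist":0},{"claw":-1,"x":0.23,"y":-0.169,"z":0,"twist":0},{"claw":-1,"x":0.26,"y":-0.19,"z":0,"twist":0},{"claw":-1,"x":0.29,"y":-0.212,"z":0,"twist":0}]'
cat > n.py <<'E'
from h import *
from station import r
import sys
st=r.state();q=st["eef_rot"];R=Ro.from_quat([q[1],q[2],q[3],q[0]]).as_matrix()
Rc=np.eye(3);Rc[:2,:2]=RC;C=Rc.T@R;off=[-.011,0,.025]
print("tilt",np.degrees(np.arccos(-C[2,2])).round(2),"tip corner in case",incase(st["tcp_pos"]+R@off).round(4),"F case",(Rc.T@st["force"]).round(1))
for a in sys.argv[1:]:
    x,y,z=map(float,a.split(","));print(a,(R.T@(case(x,y,z)-R@off-st["tcp_pos"])).round(4))
E
python3 n.py " -.18,-.0187,.32" " -.12,-.0187,.05"
```

```text
time_s: 25.87
tcp_pos: [0.4789, -0.1648, 0.3579]
eef_rot: [0.195, 0.053, 0.979, 0.01]
force: [-0.2, -1.9, 0.4]
grip_width: 0.003
finger_force: 0.0
tilt 22.52 tip corner in case [-0.1153  0.0301  0.339 ] F case [-0.  -1.9  0.4]
 -.18,-.0187,.32 [ 0.0667 -0.0489 -0.0091]
 -.12,-.0187,.05 [ 0.1141 -0.0603  0.2632]
```

```bash
python3 -m jog '[{"claw":-1,"x":0.03,"y":-0.024,"z":-0.005,"twist":0},{"claw":-1,"x":0.067,"y":-0.045,"z":-0.005,"twist":0},{"claw":-1,"x":0.08,"y":-0.05,"z":0.02,"twist":0},{"claw":-1,"x":0.09,"y":-0.053,"z":0.055,"twist":0},{"claw":-1,"x":0.1,"y":-0.055,"z":0.09,"twist":0},{"claw":-1,"x":0.11,"y":-0.057,"z":0.125,"twist":0},{"claw":-1,"x":0.114,"y":-0.058,"z":0.16,"twist":0},{"claw":-1,"x":0.114,"y":-0.059,"z":0.195,"twist":0},{"claw":-1,"x":0.114,"y":-0.06,"z":0.225,"twist":0},{"claw":-1,"x":0.114,"y":-0.06,"z":0.235,"twist":0}]'
python3 n.py " -.095,-.0187,.05" " -.12,-.0187,.05"
python3 - <<'E'
from h import *
from station import snapshot
s=snapshot("side");cv2.imwrite("pics/c6.png",cv2.resize(s["image"][120:400,280:580,::-1],None,fx=2,fy=2))
E
```

```text
time_s: 26.7
tcp_pos: [0.4596, -0.2113, 0.0922]
eef_rot: [0.193, 0.054, 0.98, 0.012]
force: [-0.1, 0.3, 0.2]
grip_width: -0.0
finger_force: 0.0
tilt 22.27 tip corner in case [-0.1295 -0.0181  0.0732] F case [-0.1  0.3  0.2]
 -.095,-.0187,.05 [-0.0233 -0.0019  0.0344]
 -.12,-.0187,.05 [-0.0001 -0.0017  0.025 ]
```

View pics/c6.png

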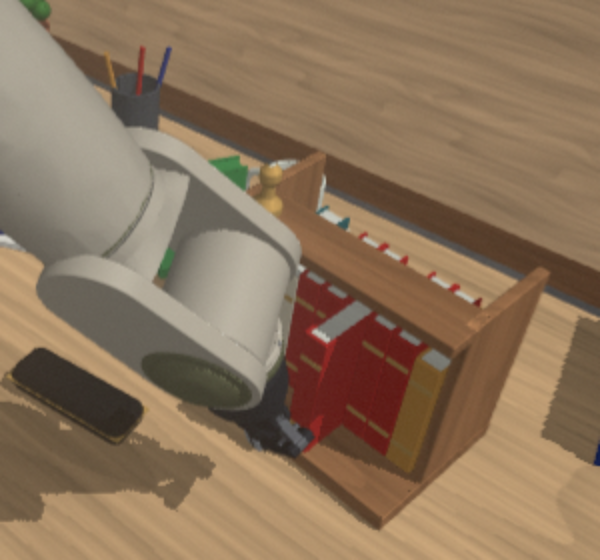

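The book stands upright at the gap, spine foot at about (310,440), with the tilted closed fingers just in front of it at (295,435). The wrist is to the left. Before pushing I check how far forward the arm reaches relative to the ledge and pawn.

```bash
python3 - <<'E'
from h import *
from station import snapshot
for n in("side","top"):
    s=snapshot(n);X=cloud(s);Q=X.copy();Q[...,:2]=(X[...,:2]-OC)@RC;z=X[...,2]
    s0=dict(np.load(n+"0.npz"));X0=cloud(s0)
    new=(np.linalg.norm(X-X0,axis=2)>.04)&(Q[...,0]<.1)&(Q[...,0]>-.4)&(abs(Q[...,1])<.3)
    for a in np.arange(.09,.5,.03):
        k=new&(abs(z-a)<.015)
        if k.sum()>8:
            q=Q[k];print(n,round(a,2),k.sum(),"x max",np.percentile(q[:,0],[90,99]).round(3),"y",np.percentile(q[:,1],[2,98]).round(3))
E
python3 m.py -.086
```

```text
side 0.09 334 x max [-0.038 -0.028] y [-0.032 -0.008]
side 0.12 443 x max [-0.042 -0.028] y [-0.06  -0.009]
side 0.15 625 x max [-0.045 -0.028] y [-0.081 -0.008]
side 0.18 528 x max [-0.037 -0.017] y [-0.062 -0.007]
side 0.21 189 x max [-0.181 -0.172] y [-0.062 -0.042]
side 0.24 111 x max [-0.189 -0.178] y [-0.07  -0.031]
side 0.27 484 x max [-0.204 -0.19 ] y [-0.091 -0.012]
side 0.3 1256 x max [-0.25  -0.206] y [-0.094  0.005]
side 0.33 3197 x max [-0.216 -0.179] y [-0.083  0.021]
side 0.36 2457 x max [-0.204 -0.185] y [-0.063  0.02 ]
side 0.39 2449 x max [-0.227 -0.208] y [-0.041  0.242]
side 0.42 2758 x max [-0.252 -0.233] y [-0.017  0.235]
side 0.45 2323 x max [-0.304 -0.285] y [-0.006  0.223]
side 0.48 2162 x max [-0.317 -0.299] y [0.006 0.041]
top 0.09 72 x max [-0.044 -0.033] y [-0.032 -0.006]
top 0.12 89 x max [-0.054 -0.041] y [-0.03   0.013]
top 0.15 177 x max [-0.059 -0.049] y [-0.031  0.038]
top 0.18 169 x max [-0.056 -0.051] y [-0.034  0.027]
top 0.3 46 x max [-0.162 -0.161] y [-0.096  0.032]
top 0.33 756 x max [-0.178 -0.166] y [-0.086  0.042]
top 0.36 839 x max [-0.186 -0.176] y [-0.067  0.059]
top 0.39 609 x max [-0.212 -0.2  ] y [-0.046  0.074]
top 0.42 700 x max [-0.238 -0.225] y [-0.019  0.069]
top 0.45 382 x max [-0.275 -0.255] y [-0.008  0.086]
top 0.48 477 x max [-0.291 -0.286] y [0.004 0.102]
tcp case [-0.1485 -0.0203  0.0969] F case [-0.3 -0. ] 0.3
shift tool [0. 0. 0.] twist 0.0082 tilt z [ 0.3836 -0.0021 -0.9235]
side [ 0.0032 -0.0009 -0.0312] 433 y at x0+.04,z.1: -0.0314
spine [ 0.0082 -0.0046 -0.0868] 225 x at z=.1 -0.0874 y range [-0.0255 -0.0085]
```

```bash
python3 n.py " -.095,-.0182,.05" " -.08,-.0182,.05"  " -.05,-.0182,.05"
```

```text
tilt 22.56 tip corner in case [-0.1288 -0.0194  0.078 ] F case [-0.3 -0.   0.3]
 -.095,-.0182,.05 [-0.0205 -0.0002  0.0388]
 -.08,-.0182,.05 [-0.0344 -0.0003  0.0445]
 -.05,-.0182,.05 [-0.0621 -0.0005  0.056 ]
```

```bash
python3 -m jog '[{"claw":-1,"x":0,"y":0,"z":0.015,"twist":0},{"claw":-1,"x":-0.006,"y":0,"z":0.028,"twist":0},{"claw":-1,"x":-0.014,"y":0,"z":0.036,"twist":0},{"claw":-1,"x":-0.02,"y":0,"z":0.039,"twist":0},{"claw":-1,"x":-0.023,"y":0,"z":0.04,"twist":0},{"claw":-1,"x":-0.026,"y":0,"z":0.041,"twist":0},{"claw":-1,"x":-0.029,"y":0,"z":0.0423,"twist":0},{"claw":-1,"x":-0.032,"y":0,"z":0.0435,"twist":0},{"claw":-1,"x":-0.035,"y":0,"z":0.0447,"twist":0},{"claw":-1,"x":-0.038,"y":0,"z":0.046,"twist":0}]'
python3 n.py " -.05,-.0182,.05"; python3 m.py -.078
```

```text
time_s: 27.73
tcp_pos: [0.5124, -0.2164, 0.0677]
eef_rot: [0.195, 0.053, 0.979, 0.01]
force: [-2.6, -0.0, 2.6]
grip_width: 0.001
finger_force: 1.8
tilt 22.48 tip corner in case [-0.0763 -0.0175  0.0488] F case [-2.6 -0.3  2.6]
 -.05,-.0182,.05 [-0.0248 -0.0009  0.0089]
tcp case [-0.0955 -0.0185  0.0677] F case [-1.1  1.6] 0.7
shift tool [0. 0. 0.] twist 0.008 tilt z [ 0.3828 -0.0014 -0.9238]
side [-0.003   0.0005 -0.0316] 294 y at x0+.04,z.1: -0.0314
```

```bash
python3 -m jog '[{"claw":-1,"x":-0.003,"y":0,"z":0.001,"twist":0},{"claw":-1,"x":-0.006,"y":0,"z":0.0022,"twist":0},{"claw":-1,"x":-0.009,"y":0,"z":0.0034,"twist":0},{"claw":-1,"x":-0.012,"y":0,"z":0.0046,"twist":0},{"claw":-1,"x":-0.015,"y":0,"z":0.0058,"twist":0},{"claw":-1,"x":-0.018,"y":0,"z":0.007,"twist":0},{"claw":-1,"x":-0.02,"y":0,"z":0.0078,"twist":0},{"claw":-1,"x":-0.022,"y":0,"z":0.0086,"twist":0},{"claw":-1,"x":-0.024,"y":0,"z":0.0094,"twist":0},{"claw":-1,"x":-0.026,"y":0,"z":0.0102,"twist":0}]'
python3 n.py " -.035,-.0182,.05"; python3 m.py -.05 pics/c7.png
```

```text
time_s: 28.62
tcp_pos: [0.5403, -0.2192, 0.0678]
eef_rot: [0.195, 0.054, 0.979, 0.01]
force: [-1.3, -0.3, -1.3]
grip_width: 0.004
finger_force: 0.7
tilt 22.47 tip corner in case [-0.0484 -0.0173  0.0489] F case [-1.3 -0.4 -1.3]
 -.035,-.0182,.05 [-0.0128 -0.001   0.004 ]
tcp case [-0.0677 -0.0183  0.068 ] F case [-1.  1.] -0.4
shift tool [0. 0. 0.] twist 0.008 tilt z [ 0.3826 -0.0013 -0.9239]
side [-0.0055  0.0024 -0.0315] 50 y at x0+.04,z.1: -0.0312
```

View pics/c7.png

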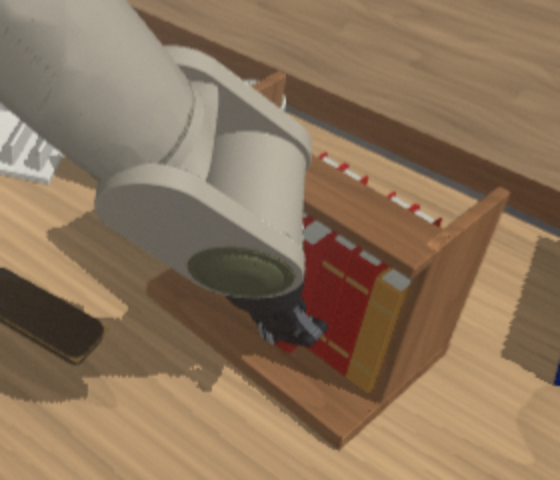

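The book is sliding in with the finger on its spine at about (310,335), and the force is around 1–3 N. I continue slowly.

```bash
python3 -m jog '[{"claw":-1,"x":-0.0015,"y":0,"z":0.0006,"twist":0},{"claw":-1,"x":-0.003,"y":0,"z":0.0012,"twist":0},{"claw":-1,"x":-0.0045,"y":0,"z":0.0018,"twist":0},{"claw":-1,"x":-0.006,"y":0,"z":0.0024,"twist":0},{"claw":-1,"x":-0.0075,"y":0,"z":0.003,"twist":0},{"claw":-1,"x":-0.009,"y":0,"z":0.0036,"twist":0},{"claw":-1,"x":-0.0105,"y":0,"z":0.0042,"twist":0},{"claw":-1,"x":-0.012,"y":0,"z":0.0048,"twist":0},{"claw":-1,"x":-0.013,"y":0,"z":0.0052,"twist":0},{"claw":-1,"x":-0.014,"y":0,"z":0.0056,"twist":0}]'
python3 n.py " -.03,-.0182,.05"
```

```text
time_s: 29.5
tcp_pos: [0.5552, -0.2207, 0.0681]
eef_rot: [0.195, 0.053, 0.979, 0.01]
force: [-2.2, -0.1, -0.9]
grip_width: -0.003
finger_force: 0.7
tilt 22.48 tip corner in case [-0.0333 -0.0171  0.0491] F case [-2.2 -0.3 -0.9]
 -.03,-.0182,.05 [-0.0034 -0.001   0.0004]
```

```bash
python3 -m jog '[{"claw":-1,"x":-0.0005,"y":0,"z":0.0002,"twist":0},{"claw":-1,"x":-0.001,"y":0,"z":0.0004,"twist":0},{"claw":-1,"x":-0.0015,"y":0,"z":0.0006,"twist":0},{"claw":-1,"x":-0.002,"y":0,"z":0.0008,"twist":0},{"claw":-1,"x":-0.002,"y":0,"z":0.0008,"twist":0},{"claw":-1,"x":-0.002,"y":0,"z":0.0008,"twist":0},{"claw":-1,"x":-0.002,"y":0,"z":0.0008,"twist":0},{"claw":-1,"x":-0.002,"y":0,"z":0.0008,"twist":0},{"claw":-1,"x":-0.002,"y":0,"z":0.0008,"twist":0},{"claw":-1,"x":-0.002,"y":0,"z":0.0008,"twist":0}]'
python3 n.py " -.03,-.0182,.05"
```

```text
time_s: 30.33
tcp_pos: [0.5573, -0.221, 0.0682]
eef_rot: [0.195, 0.054, 0.979, 0.01]
force: [-1.4, -0.1, -0.2]
grip_width: 0.002
finger_force: 0.4
tilt 22.5 tip corner in case [-0.0312 -0.0172  0.0493] F case [-1.3 -0.3 -0.2]
 -.03,-.0182,.05 [-0.0014 -0.0009 -0.0002]
```

Still sliding freely. I press on in half-millimetre rows until it meets the stop.

```bash
python3 -m jog '[{"claw":-1,"x":-0.0003,"y":0,"z":0.0001,"twist":0},{"claw":-1,"x":-0.0006,"y":0,"z":0.0002,"twist":0},{"claw":-1,"x":-0.0009,"y":0,"z":0.0003,"twist":0},{"claw":-1,"x":-0.0012,"y":0,"z":0.0004,"twist":0},{"claw":-1,"x":-0.0015,"y":0,"z":0.0006,"twist":0},{"claw":-1,"x":-0.0015,"y":0,"z":0.0006,"twist":0},{"claw":-1,"x":-0.0015,"y":0,"z":0.0006,"twist":0},{"claw":-1,"x":-0.0015,"y":0,"z":0.0006,"twist":0},{"claw":-1,"x":-0.0015,"y":0,"z":0.0006,"twist":0},{"claw":-1,"x":-0.0015,"y":0,"z":0.0006,"twist":0}]'
python3 n.py; python3 -m jog '[{"claw":-1,"x":-0.0003,"y":0,"z":0.0001,"twist":0},{"claw":-1,"x":-0.0006,"y":0,"z":0.0002,"twist":0},{"claw":-1,"x":-0.0009,"y":0,"z":0.0003,"twist":0},{"claw":-1,"x":-0.001,"y":0,"z":0.0004,"twist":0},{"claw":-1,"x":-0.001,"y":0,"z":0.0004,"twist":0},{"claw":-1,"x":-0.001,"y":0,"z":0.0004,"twist":0},{"claw":-1,"x":-0.001,"y":0,"z":0.0004,"twist":0},{"claw":-1,"x":-0.001,"y":0,"z":0.0004,"twist":0},{"claw":-1,"x":-0.001,"y":0,"z":0.0004,"twist":0},{"claw":-1,"x":-0.001,"y":0,"z":0.0004,"twist":0}]'
python3 n.py
```

```text
time_s: 31.17
tcp_pos: [0.5589, -0.2211, 0.0681]
eef_rot: [0.195, 0.053, 0.979, 0.01]
force: [-1.3, 0.8, 0.0]
grip_width: 0.002
finger_force: 0.7
tilt 22.48 tip corner in case [-0.0297 -0.0172  0.0492] F case [-1.3  0.6  0. ]
time_s: 32.0
tcp_pos: [0.56, -0.2212, 0.0681]
eef_rot: [0.195, 0.053, 0.979, 0.01]
force: [-1.5, 0.8, -0.3]
grip_width: 0.001
finger_force: 0.8
tilt 22.49 tip corner in case [-0.0286 -0.0172  0.0492] F case [-1.5  0.6 -0.3]
```

```bash
python3 -m jog '[{"claw":-1,"x":-0.0003,"y":0,"z":0.0001,"twist":0},{"claw":-1,"x":-0.0006,"y":0,"z":0.0002,"twist":0},{"claw":-1,"x":-0.0009,"y":0,"z":0.0003,"twist":0},{"claw":-1,"x":-0.0012,"y":0,"z":0.0005,"twist":0},{"claw":-1,"x":-0.0014,"y":0,"z":0.0006,"twist":0},{"claw":-1,"x":-0.0014,"y":0,"z":0.0006,"twist":0},{"claw":-1,"x":-0.0014,"y":0,"z":0.0006,"twist":0},{"claw":-1,"x":-0.0014,"y":0,"z":0.0006,"twist":0},{"claw":-1,"x":-0.0014,"y":0,"z":0.0006,"twist":0},{"claw":-1,"x":-0.0014,"y":0,"z":0.0006,"twist":0}]'
python3 n.py; python3 - <<'E'
from h import *
from station import snapshot
s=snapshot("side");X=cloud(s);Q=X.copy();Q[...,:2]=(X[...,:2]-OC)@RC;z=X[...,2]
I=s["image"].astype(int);red=(I[...,0]>1.8*I[...,1])
for nm,a,b in(("book",-.028,-.009),("n-",-.055,-.036),("n+",.001,.02)):
    k=red&(Q[...,1]>a)&(Q[...,1]<b)&(z>.03)&(z<.16)&(abs(Q[...,0]+.03)<.012)
    print(nm,k.sum(),np.percentile(Q[k][:,0],[25,50,75]).round(4) if k.sum() else 0)
s=snapshot("top");X=cloud(s);Q=X.copy();Q[...,:2]=(X[...,:2]-OC)@RC;z=X[...,2]
for nm,a,b in(("book",-.028,-.009),("n-",-.055,-.036),("n+",.001,.02)):
    k=(Q[...,1]>a)&(Q[...,1]<b)&(z>.155)&(z<.18)&(Q[...,0]>.003);print(nm,k.sum(),np.percentile(Q[k][:,0],[98,100]).round(4),np.median(z[k]).round(4))
E
```

```text
time_s: 32.83
tcp_pos: [0.5612, -0.2213, 0.0681]
eef_rot: [0.194, 0.053, 0.979, 0.01]
force: [-5.8, 0.9, 2.1]
grip_width: 0.001
finger_force: 2.7
tilt 22.45 tip corner in case [-0.0274 -0.0171  0.0491] F case [-5.9  0.2  2.1]
book 6 [-0.0301 -0.03   -0.0295]
n- 248 [-0.0301 -0.0295 -0.0288]
n+ 5 [-0.0301 -0.0298 -0.0293]
book 150 [0.0719 0.0761] 0.167
n- 156 [0.0705 0.0747] 0.1677
n+ 154 [0.0714 0.0729] 0.1674
```

The force has risen to 6 N and the spine measures flush, so the book has met the stop. I seat it lightly and withdraw.

```bash
python3 -m jog '[{"claw":-1,"x":-0.0004,"y":0,"z":0.0002,"twist":0},{"claw":-1,"x":-0.0007,"y":0,"z":0.0003,"twist":0},{"claw":-1,"x":-0.0007,"y":0,"z":0.0003,"twist":0},{"claw":-1,"x":-0.0007,"y":0,"z":0.0003,"twist":0},{"claw":-1,"x":0.005,"y":0,"z":-0.002,"twist":0},{"claw":-1,"x":0.02,"y":0,"z":-0.008,"twist":0},{"claw":-1,"x":0.04,"y":0,"z":-0.016,"twist":0},{"claw":-1,"x":0.065,"y":0,"z":-0.026,"twist":0},{"claw":-1,"x":0.09,"y":0,"z":-0.037,"twist":0},{"claw":-1,"x":0.12,"y":0,"z":-0.05,"twist":0}]'
python3 -m jog '[{"claw":-1,"x":0.02,"y":0,"z":-0.02,"twist":0},{"claw":-1,"x":0.03,"y":0.02,"z":-0.05,"twist":0},{"claw":-1,"x":0.03,"y":0.05,"z":-0.08,"twist":0},{"claw":-1,"x":0.03,"y":0.08,"z":-0.11,"twist":0},{"claw":-1,"x":0.03,"y":0.11,"z":-0.14,"twist":0},{"claw":-1,"x":0.03,"y":0.14,"z":-0.17,"twist":0},{"claw":-1,"x":0.03,"y":0.17,"z":-0.19,"twist":0},{"claw":-1,"x":0.03,"y":0.2,"z":-0.2,"twist":0},{"claw":-1,"x":0.03,"y":0.22,"z":-0.2,"twist":0},{"claw":-1,"x":0.03,"y":0.23,"z":-0.2,"twist":0}]'
python3 - <<'E'
from h import *
from station import snapshot
s=snapshot("side");X=cloud(s);Q=X.copy();Q[...,:2]=(X[...,:2]-OC)@RC;z=X[...,2]
for nm,a,b in(("book",-.028,-.009),("n-",-.055,-.036),("n+",.001,.02)):
    for lo,hi in((.03,.08),(.08,.12),(.12,.16)):
        k=(Q[...,1]>a)&(Q[...,1]<b)&(z>lo)&(z<hi)&(abs(Q[...,0]+.03)<.012)
        print(nm,lo,k.sum(),np.median(Q[k][:,0]).round(4) if k.sum() else 0)
cv2.imwrite("pics/c8.png",cv2.resize(s["image"][130:400,260:580,::-1],None,fx=2,fy=2))
E
```

```text
time_s: 33.77
tcp_pos: [0.4316, -0.2083, 0.069]
eef_rot: [0.195, 0.053, 0.979, 0.009]
force: [-0.5, -0.6, -0.3]
grip_width: -0.001
finger_force: 0.0
time_s: 34.6
tcp_pos: [0.3513, 0.0259, 0.2527]
eef_rot: [0.197, 0.052, 0.979, 0.01]
force: [1.1, -0.7, -0.3]
grip_width: -0.001
finger_force: 0.0
book 0.03 152 -0.0296
book 0.08 127 -0.0296
book 0.12 140 -0.0295
n- 0.03 155 -0.0296
n- 0.08 136 -0.0295
n- 0.12 149 -0.0297
n+ 0.03 139 -0.0293
n+ 0.08 126 -0.0291
n+ 0.12 131 -0.0292
```

View pics/c8.png

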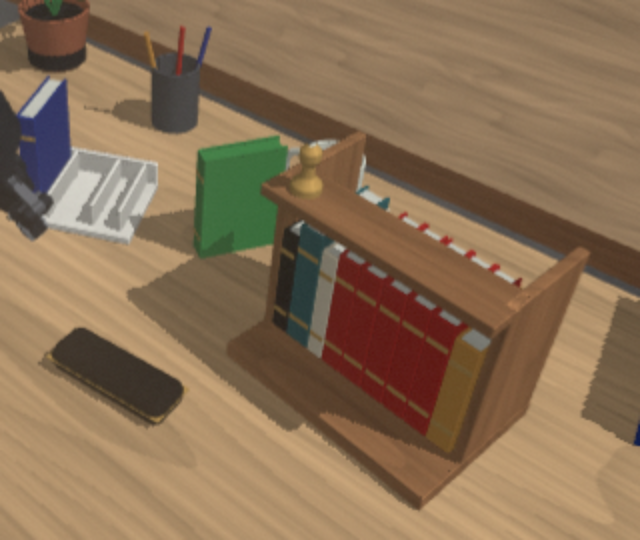

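The row is complete and the book is flush within 0.3 mm at about (390,340). The pawn, glasses case and blue book are undisturbed, and the robot is clear of everything.

```bash
python3 -c "
from station import r
print(r.hand_in())"
```

```text
the job is handed in; nothing more can be done
None
```

The red book is shelved upright, spine out, on the case floor and pushed home against the back stop, with its spine within 0.5 mm of its neighbours' by depth camera. In the last picture the pawn, glasses case and blue book were undisturbed (paperweight and magnifier were out of that view), and I handed in at about 35 s; one earlier brush of the finger linkage on the ledge reached about 25 N.

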